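# Clip the shorting bar across the capacitor bank

## Task

Make the charged capacitor bank safe with the orange shorting bar from the cradle: hold it tilted with the red end up and push its green hook down onto the green-sleeved earth stirrup until the gate flicks shut, and only then bring the red end down on the red-sleeved live stirrup and press its red pad until that gate flicks shut too. Then prove both gates: take the bar by its tube, pull it straight up against them with about 20 N beyond its own weight, keep that pull for a second, and lower it again so that it is left clipped on, fully home at both ends. Push firmly but never strike or force the terminals, never touch the bank itself with the hand, and leave the other things on the bench alone.

Things in the scene. Friction and masses are not known exactly. Their poses are not given: they have to be found in the camera images.
- bar_mid (a point): Loose shorting bar, 0.3 kg: orange insulating tube (24 mm thick, 92 mm of it bare) with a brass snap-gate hook at each end, 204 mm long in all. Point: middle of the tube, on its axis. y runs along it to the earth hook (green pad), -y to the live hook (red pad), z up. Hooks open downwards, 53 mm below the axis. Starts level in the cradle. Seats: y +80 mm (earth), -80 mm (live), 10 mm below the axis
- earth_seat (a point): Seat of the earth hook: where the centre of a stirrup's bar lies when the hook is fully home. Axes as the bar's. Hook 12 mm thick in x. From the seat: crown underside 5 mm up; spine's inner face 17 mm towards the bar's middle, reaching 39 mm down; nose leg's inner face 12 mm outwards, flared at its tip 43 mm down; gate across the mouth 34 mm down
- live_seat (a point): Seat of the live hook, at the bar's -y end: the earth hook's mirror image, nose leg on the outer (-y) side
- live_pad (a point): Middle of the top of the red thumb pad over the live hook (flat, 26 mm in x, 42 mm in y), 23 mm above the seat
- earth_pad (a point): The same, green, over the earth hook
- earth_gate (a joint): Angle of the earth hook's sprung steel gate (25 mm long, 5 mm thick, hinged at the foot of the spine, tip at the nose), rad: 0 shut, up to 1.5 swung up into the hook. It meets a stirrup's bar when the seat is 41.5 mm short of it, opens under some 4 to 20 N and flicks shut beneath the bar in the last 3 to 12 mm, soonest if the bar runs up along the nose leg; then the crown lands hard
- live_gate (a joint): The same for the live hook's gate. Resting on a stirrup's bar, the gate carries the bar's weight without opening. With both hooks home, the bar can be lifted 26.5 mm before the shut gates meet the stirrups from within and hold it
- bank: Charged capacitor bank, fixed on the bench: pine board 140 x 300 x 22 mm, three black cans in a row along y (44 mm diameter, tops 92 mm up), copper strips and end plates on them (99 mm up; plates 78 x 40 mm), a brass stirrup on each end plate, 80 mm either side of the middle. Origin: centre of the board's underside; y runs towards the earth stirrup
- earth_stirrup: Earthing stirrup with green-sleeved legs at the bank's +y end: upright brass bail, its level, slippery top bar 10 mm thick along the bank's x, 42 mm clear between the legs. Origin: its foot, on the end plate midway between the lock nuts; axes as the bank's. The bar's axis stands 55 to 67 mm above the foot (154 to 166 mm above the bench) wherever it was last locked: feel for it
- live_stirrup: The same with red-sleeved legs, at the bank's -y end, 160 mm from the earth stirrup; locked at a height of its own in the same range
- cradle: Grey parking cradle fixed on the bench: base 85 x 120 x 10 mm and two uprights, each 9 mm thick, 44 mm either side of the middle, whose open V notches carry the tube with its axis 78 mm above the bench and leave 79 mm of tube free between them. Origin: centre of its underside; y along the parked tube
- multimeter: Yellow handheld multimeter lying flat, 165 x 78 x 44 mm; origin: centre of its underside. Bystander
- solder_reel: Blue reel of solder standing on its flange, 60 mm diameter, 48 mm high; origin: centre of its underside. Bystander
- spare_can: Spare black capacitor can, 44 mm diameter, 72 mm high; origin: centre of its underside. Bystander
Mind the look-alikes: they are no part of the job. Of the things that look like the part that bears bar_mid, the smaller one is meant.

How it is judged:
On the way, in this order (a step that is already met when the one before it is completed fails the run):
1. the green hook is snapped onto the earth stirrup: pushed down over its bar, gate shut (horizontal distance between earth_stirrup and earth_seat below 0.022 m and height (world z) of earth_seat below 0.182 m and value of joint earth_gate below 0.15 rad), for 0.15 s.
2. the red hook is snapped onto the live stirrup as well (all of step 1 and horizontal distance between live_stirrup and live_seat below 0.022 m and height (world z) of live_seat below 0.182 m and value of joint live_gate below 0.15 rad), for 0.15 s.
3. the bar is pulled up against both shut gates: both seats lifted above 174 mm, with 14 to 26 N between bar and bank (horizontal distance between earth_stirrup and earth_seat below 0.022 m and height (world z) of earth_seat between 0.174 and 0.197 m and value of joint each of earth_gate, live_gate below 0.15 rad and horizontal distance between live_stirrup and live_seat below 0.022 m and height (world z) of live_seat between 0.174 and 0.197 m and contact force between bar and bank between 14 and 26 N), for 0.5 s.
At the end, for the whole second after the job is handed in: Both hooks hang home on their own stirrups (green on green, red on red) with the gates shut (under 0.12 rad): each seat within 22 mm of its stirrup seen from above and lower than 171 mm above the bench; the bar at rest (under 0.02 m/s) and released (horizontal distance between earth_stirrup and earth_seat below 0.022 m and height (world z) of each of earth_seat, live_seat below 0.171 m and value of joint each of earth_gate, live_gate below 0.12 rad and horizontal distance between live_stirrup and live_seat below 0.022 m and linear speed of bar below 0.02 m/s); the robot touches nothing.
It fails at once if the shorting bar touches the live stirrup before the earth hook is snapped on (contact force between bar and live_stirrup above 0.3 N and not (horizontal distance between earth_stirrup and earth_seat below 0.025 m and height (world z) of earth_seat below 0.1955 m and value of joint earth_gate below 0.3 rad)).
It fails at once if the hand or arm touches the capacitor bank (contact force between any of the fingers, the arm and bank above 0.5 N).
It fails at once if the bank is struck or forced: more than 60 N between bar and bank (contact force between bar and bank above 60 N).
It fails at once if a bystander is shifted by more than 30 mm (distance of any of multimeter, solder_reel, spare_can from where it was at the start of the episode above 0.03 m).
It also fails if it takes over 67 s, if anything falls off the work surface, if the arm or the gripper's body presses on something with over 40 N, if the wrist force passes 120 N, or if a joint passes its speed limit or range.

## Robot

A 7-joint arm with a two-finger parallel gripper is mounted at the origin on the work surface. World frame = base frame: x ahead of the robot, y to its left, z up, the work surface at z = 0. Lengths are in m, angles in rad, forces in N, time in s.
With the tool pointing down it reaches from about 0.4 to 0.85 m from the base axis. Payload 10.4 kg.
Tool frame: the origin (TCP) lies on the centre line of the jaws, within the pads' length; the fingertips stand 11 mm ahead of it and the grasp point (between the pads) lies 8 mm behind it; z points along the fingers, y is the line along which they close (so a half turn about z gives the same grasp; the last joint's range is limited). The gripper opens to 87 mm and grips with 3 to 60 N. Pads are 19 mm wide; open, the fingers measure 117 mm over their backs; the gripper's body (75 mm by 190 mm) begins 51 mm behind the grasp point.
Start: joints at [-1.215, 0.332, -0.065, 1.46, 0.022, 1.35, -0.088], TCP at [0.231, 0.581, 0.234] pointing down, gripper open.
Joint ranges: [-2.6, 2.6], [-0.5, 2.12], [-1.47, 1.34], [0.16, 2.42], [-1.27, 4.41], [0.06, 2.06], [-2.6, 2.6]. Speed limits (rad/s): [2.22, 2.22, 2.79, 2.79, 3.14, 3.14, 3.14].

## Interface

Orientations are given as a unit quaternion [x, y, z, w].
In Python, from bench import r gives the robot as it stands.
- The arm moves only by the shell command python3 -m pendant 'ROWS' [OPENING] [FORCE]. ROWS is JSON, a list of rows, each a list of 4 numbers: the shift along the tool's x, y, z in m, then the turn about the tool's z in rad. A call has 1 to 8 rows; each row shifts and turns the commanded pose from where the row before left it, along the tool's axes as they then stand; what a row does not reach is not made up. A row lasts 1/12 s, in which the tool goes at most 41.7 mm and 7.16 degrees, less where a joint would pass 70% of its speed; a pose out of reach is approached as far as the arm can. A call with a gripper value outside its range is refused whole. OPENING is the opening, from 0 (shut) to 1 (fully open), set as the call begins (- or left out, the last holds). The fingers move at their own pace and stop on an object; FORCE is the grip in N (left out, the last holds). Time passes only in rows, so rows that do not move let the fingers close. It gives the time, the measured TCP pose, the force, the opening and the grip force at its end, in the units of the state.
- r.read_state(): the state, without advancing time (a new reading comes with each control period).
- r.camera(name): name is "side" or "top"; returns a dict with "img" (420x560x3 uint8, red, green, blue), "camera_matrix" (3x3 intrinsics, pixels), "dist_coeffs" ([k1, k2, p1, p2, k3] as OpenCV has them; the pictures are not rectified), "xyz" and "attitude" of the camera in the world. Camera axes: x right, y down, z forward; pixel columns grow to the right and rows downward; lengths in m; the calibration is good to about 2 mm. A picture is of the moment at which its call begins. There is no depth.
- r.close_job(): hands the job in; it is judged then, once.
Trained networks look in the newest picture that a camera, given by its name, has taken for a name from the list of things; names that differ only in an ending like _2 or _b are one class to them, and where a whole thing is asked for, a point or a joint stands for the part that bears it (a point fixed in the world has none). Each returns a list of dicts, best first, with "score" (0 to 1); they miss things now and then, are a little off and sometimes report something else, mostly with a low value. They report only what shows in the picture. A call takes as long as a camera call. They do not tell look-alikes from the thing itself.
- r.outline_of(thing, camera): "mask" (420x560 bool, what is visible of it) and "bbox" ([centre column, centre row, width, height] in pixels, round what is visible of it).
The state is a dict: "time": time; "joint_positions": joint angles; "joint_vel": joint speeds; "joint_torque": joint torques, N m; "ee_pos": TCP position; "eef_rot": TCP orientation; "ft_force": force on the tool from outside, world axes, zero at the start; "torque": the same for the moment, N m; "width": finger opening in m; "grip_force": force on a finger pad.
Only numpy, scipy, OpenCV 4.12 (cv2) and the standard library are available. Lean on these libraries where they do the work, as an engineer would, in place of code of your own. Each camera call takes 0.05 s, during which the arm holds its last target. There are 200 camera calls.

## Working session

There is one attempt and no reset: what is moved stays moved. The work goes in short steps, Python scripts to look and compute and a shell command to move; the robot and the scene stay as the last step left them, time stands still between calls to the robot, and variables do not carry over. Pictures are saved under pics/ and viewed, at most 10 in all, crops included, and the job is handed in when it is done.

```bash
ls; mkdir -p pics; cat > h.py <<'E'
from bench import r
import numpy as np, cv2
from scipy.spatial.transform import Rotation as R
def cam(n):
    c=r.camera(n); return c
def rot(c):
    a=np.array(c["attitude"],float)
    return a if a.shape==(3,3) else R.from_quat(a).as_matrix()
def ray(c,u,v):
    p=cv2.undistortPoints(np.array([[[u,v]]],float),np.array(c["camera_matrix"]),np.array(c["dist_coeffs"]))[0,0]
    return np.array(c["xyz"]),rot(c)@np.array([p[0],p[1],1.])
def onz(c,u,v,z):
    o,d=ray(c,u,v); return o+d*(z-o[2])/d[2]
def proj(c,P):
    Rm=rot(c); t=-Rm.T@np.array(c["xyz"])
    return cv2.projectPoints(np.array(P,float).reshape(-1,1,3),cv2.Rodrigues(Rm.T)[0],t,np.array(c["camera_matrix"]),np.array(c["dist_coeffs"]))[0][:,0]
def save(c,f,crop=None,s=1):
    im=c["img"]
    if crop: im=im[crop[1]:crop[3],crop[0]:crop[2]]
    cv2.imwrite(f,cv2.resize(im[...,::-1],None,fx=s,fy=s,interpolation=cv2.INTER_CUBIC))
E
python3 - <<'E'
from h import *
s=r.read_state(); print(s)
for n in("top","side"):
    c=cam(n); save(c,f"pics/{n}0.png"); print(n,c["xyz"],c["attitude"],c["camera_matrix"])
    for t in("bar_mid","bank","earth_stirrup","live_stirrup","cradle","multimeter","solder_reel","spare_can","live_pad","earth_pad"):
        try: print(t,[(np.round(o["bbox"]),round(o["score"],2)) for o in r.outline_of(t,n)])
        except Exception as e: print(t,e)
E
```

```text
pics
{'time': 0.0, 'joint_positions': array([-1.21461117,  0.33286274, -0.06476456,  1.4609323 ,  0.02164707,
        1.34990934, -0.08850876]), 'joint_vel': array([-5.26717205e-04,  7.53429562e-04,  9.54843613e-05,  3.27563186e-04,
        4.84508125e-04, -9.05760522e-04, -3.54251625e-03]), 'joint_torque': array([ 2.23263723e-04, -6.23274136e+01,  2.44132429e-02, -3.89899278e+01,
       -6.14714739e-02,  4.00007854e-02,  1.02102972e-04]), 'ee_pos': array([0.23096617, 0.58035782, 0.23276412]), 'eef_rot': array([ 1.88221360e-01,  9.82126377e-01, -7.01478940e-04, -8.82087123e-05]), 'ft_force': array([-1.47344730e-05,  1.82995751e-01, -2.00221354e-01]), 'torque': array([ 0.01192393, -0.01114045,  0.00338455]), 'grip_force': 0.0, 'width': 0.08705942946405798}
top [0.31916532 0.05272015 1.30409949] [ 0.71273001 -0.69648046  0.06197481 -0.05558799] [[487.12698288   0.         273.59738634]
 [  0.         487.12698288 210.38568012]
 [  0.           0.           1.        ]]
bar_mid [(array([138., 319.,  30., 114.]), 0.88), (array([205., 221.,  73.,  41.]), 0.74), (array([285., 258.,  22.,  
[... 1091 characters left out ...]
254., 183.,  17.,  58.]), 0.18)]
earth_stirrup [(array([314., 237.,  30.,  34.]), 0.65)]
live_stirrup [(array([353., 288.,  33.,  29.]), 0.75), (array([242., 245.,  19.,  29.]), 0.35)]
cradle [(array([256., 193.,  32.,  34.]), 0.95), (array([314., 170.,  16.,  25.]), 0.42)]
multimeter [(array([370., 221.,  59.,  37.]), 0.65)]
solder_reel [(array([242., 246.,  20.,  30.]), 0.74), (array([252., 183.,  17.,  62.]), 0.28)]
spare_can [(array([313., 170.,  12.,  25.]), 0.58), (array([254., 182.,  18.,  58.]), 0.49)]
live_pad [(array([166., 170.,  92.,  49.]), 0.84), (array([254., 185.,  19.,  60.]), 0.82)]
earth_pad [(array([251., 183.,  23.,  60.]), 0.91), (array([167., 170.,  91.,  52.]), 0.74)]
```

```bash
python3 - <<'E'
import cv2,numpy as np
a=cv2.imread('pics/top0.png');b=cv2.imread('pics/side0.png')
a=cv2.resize(a[100:390,80:480],None,fx=2,fy=2,interpolation=cv2.INTER_CUBIC);cv2.imwrite('pics/a.png',a)
b=cv2.resize(b[110:380,100:500],None,fx=2,fy=2,interpolation=cv2.INTER_CUBIC);cv2.imwrite('pics/b.png',b)
E
```

```text
(no output)
```

View pics/a.png

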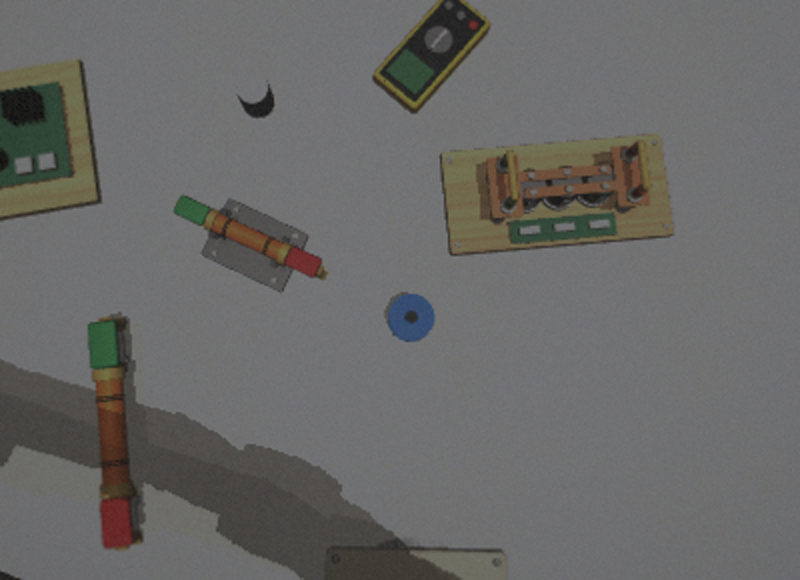

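View pics/b.png

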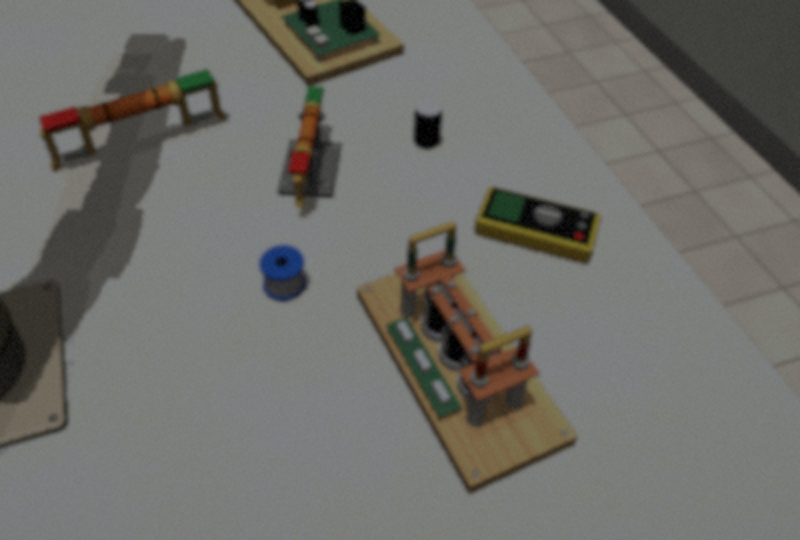

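Top picture: two bars. One lies loose on the bench at about (138,318) and is large. The other is in the grey cradle at about (205,219) and is smaller. The cradle bar fits the description: "from the cradle" and the smaller of the two. The bank is at (358,198), with the stirrup bars at about (336,189) and (401,184). The side view shows green sleeves on the +y one at (316,237). I'll confirm the bar in an enlarged crop and measure.

```bash
python3 - <<'E'
from h import *
from scipy.optimize import least_squares
T=cam("top");S=cam("side")
def z(c,b,s):
    return cv2.resize(c["img"][b[1]:b[3],b[0]:b[2],::-1],s,interpolation=cv2.INTER_CUBIC)
A=z(T,(160,190,250,250),(400,267));B=z(T,(290,160,430,240),(400,229))
C=z(S,(220,150,290,230),(400,300)) ;C=cv2.resize(S["img"][145:225,215:322,::-1],(400,300),interpolation=cv2.INTER_CUBIC)
D=cv2.resize(S["img"][215:315,280:413,::-1],(400,300),interpolation=cv2.INTER_CUBIC)
L=np.zeros((570,800,3),np.uint8);L[:267,:400]=A;L[:229,400:]=B;L[267:567,:400]=C;L[267:567,400:]=D
cv2.imwrite("pics/c.png",L)
# pads by colour
def blob(c,box,col):
    h=cv2.cvtColor(c["img"],cv2.COLOR_RGB2HSV); H,s,v=[h[...,i].astype(int) for i in range(3)]
    m=((H>45)&(H<80) if col=="g" else ((H<5)|(H>174)))&(s>110)&(v>50)
    k=np.zeros_like(m);k[box[1]:box[3],box[0]:box[2]]=1;m&=k
    n,l,st,ce=cv2.connectedComponentsWithStats(m.astype(np.uint8)); i=1+np.argmax(st[1:,4]); return ce[i],st[i]
for c,bx,n in((T,(155,185,250,250),"T"),(S,(235,145,275,215),"S")):
    for col in "gr":
        p,st=blob(c,bx,col);print(n,col,p,st,onz(c,*p,.091))
f=lambda x,y:(80+x/2,100+y/2)
pts=[f(441,153),f(660,135),f(673,235),f(450,254)]
W=np.array([onz(T,*p,.022)[:2] for p in pts]);print("board corners",W,W.mean(0))
yv=(W[0]-W[1]+W[3]-W[2]);print("y dir",np.degrees(np.arctan2(yv[1],yv[0])),np.linalg.norm(yv)/2)
xv=(W[0]-W[3]+W[1]-W[2]);print("x dir",np.degrees(np.arctan2(xv[1],xv[0])),np.linalg.norm(xv)/2)
g=lambda x,y:(100+x/2,110+y/2)
pts=[g(358,291),g(472,489),g(576,437)]
print([onz(S,*p,.022) for p in pts])
for nm,u in (("earth",f(512,178)),("live",f(642,168))): print(nm,onz(T,*u,.165))
for nm,u in (("earth",g(432,235)),("live",g(503,341))): print(nm,onz(S,*u,.165))
for n in ("solder_reel","multimeter","spare_can"):
    o=r.outline_of(n,"top")[0]; print(n,onz(T,o["bbox"][0],o["bbox"][1],.04))
E
```

```text
T g [174.22 203.44] [167 199  17  10  50] [0.53484715 0.29511256 0.091     ]
T r [230.96875 230.28125] [222 223  19  15 160] [0.47000367 0.14964933 0.091     ]
S g [256.78378378 156.86486486] [254 154   7   7  37] [0.53271815 0.29269964 0.091     ]
S r [249.05376344 191.07526882] [244 186  11  11  93] [0.46929094 0.14661077 0.091     ]
board corners [[ 0.6292437  -0.02710853]
 [ 0.66149869 -0.3238122 ]
 [ 0.52460029 -0.33786323]
 [ 0.49196868 -0.0408548 ]] [ 0.57682784 -0.18240969]
y dir 96.2370826444976 0.29862364680110953
x dir 5.789199393137229 0.13778946982641666
[array([ 0.4944258 , -0.04885983,  0.022     ]), array([ 0.52812823, -0.34189194,  0.022     ]), array([ 0.66275991, -0.3235093 ,  0.022     ])]
earth [ 0.56607661 -0.10351579  0.165     ]
live [ 0.58207747 -0.25929752  0.165     ]
earth [ 0.56904478 -0.10614961  0.165     ]
live [ 0.58336768 -0.26558003  0.165     ]
solder_reel [0.40548642 0.01597313 0.04      ]
multimeter [0.49968386 0.22458078 0.04      ]
spare_can [0.70018533 0.22403608 0.04      ]
```

View pics/c.png

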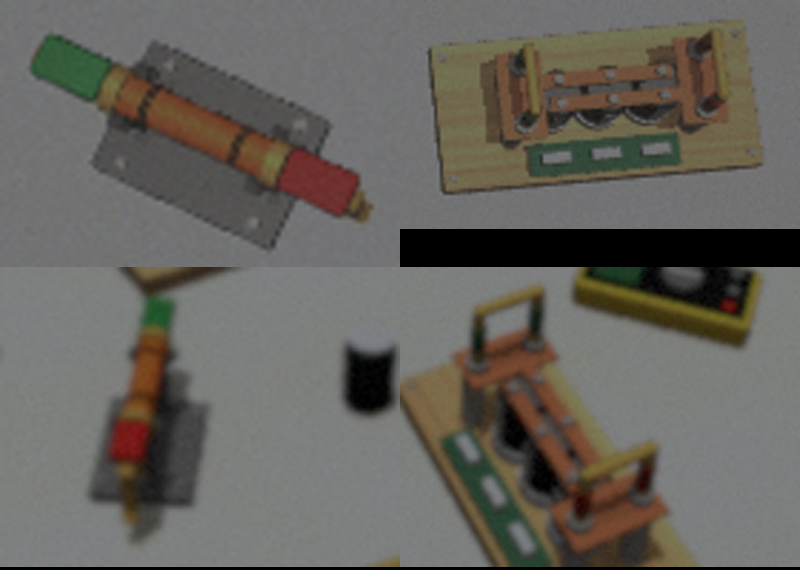

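Confirmed: the small bar sits in the cradle, with its red pad at top pixel (231,230) and green at (174,203). Its mid is about (0.502, 0.221) and its yaw 66.3°. Bank yaw is 96.1°, with the stirrups near (0.568,-0.104) and (0.584,-0.262).

The tool cannot tilt, so the bar has to pivot in the grip. I'll grip it at +28 mm and prop the red hook in the green-side V notch to set the tilt.

```bash
R='[-0.0275,-0.0147,0,0]'
python3 -m pendant '[[-0.0275,-0.0147,0,0],[-0.0275,-0.0147,0,0],[-0.0275,-0.0147,0,0],[-0.0275,-0.0147,0,0],[-0.0275,-0.0147,0,0],[-0.0275,-0.0147,0,0],[-0.0275,-0.0147,0,0]]' 1 20
python3 -m pendant '[[-0.0275,-0.0147,0,0],[-0.0275,-0.0147,0,0],[-0.0275,-0.0147,0,0],[-0.0275,-0.0147,0,0],[-0.0275,-0.0147,0,0],[-0.0275,-0.0147,0,0],[-0.0275,-0.0147,0,0]]'
python3 -m pendant '[[0,0,0,0.123],[0,0,0,0.123],[0,0,0,0.123],[0,0,0,0.123],[0,0,0,0.123],[0,0,0,0.123],[0,0,0,0.123]]'
python3 -m pendant '[[0,0,0,0.123],[0,0,0,0.123],[0,0,0,0.123],[0,0,0,0.123],[0,0,0,0.123],[0,0,0,0.123],[0,0,0,0]]'
cat >> h.py <<'E'
def st():
    s=r.read_state();q=R.from_quat(s["eef_rot"]).as_matrix();p=np.array(s["ee_pos"])
    print("t %.2f p %s toolx yaw %.1f tilt %.2f w %.4f grip %.1f F %s T %s"%(s["time"],np.round(p,4),np.degrees(np.arctan2(q[1,0],q[0,0])),np.degrees(np.arccos(-q[2,2])),s["width"],s["grip_force"],np.round(s["ft_force"],1),np.round(s["torque"],2)))
    return p,q
def d(target):
    p,q=st(); print("tool shift",np.round(q.T@(np.array(target)-p),4))
E
python3 -c "
from h import *
d((.513,.2467,.070))"
```

```text
time: 1.93
ee_pos: [0.3728, 0.4126, 0.2338]
eef_rot: [0.188, 0.982, 0.0, 0.0]
ft_force: [0.9, 0.1, 0.5]
width: 0.0871
grip_force: 0.0
time: 2.52
ee_pos: [0.5135, 0.2458, 0.2338]
eef_rot: [0.188, 0.982, 0.0, 0.0]
ft_force: [1.2, 0.6, 0.6]
width: 0.0865
grip_force: 0.0
time: 3.1
ee_pos: [0.5127, 0.2472, 0.2336]
eef_rot: [0.583, 0.812, 0.0, -0.0]
ft_force: [0.3, -0.3, 0.0]
width: 0.0868
grip_force: 0.0
time: 3.68
ee_pos: [0.5127, 0.2472, 0.2336]
eef_rot: [0.837, 0.547, 0.0, -0.0]
ft_force: [-0.7, 0.5, 0.5]
width: 0.087
grip_force: 0.0
t 3.68 p [0.5127 0.2472 0.2336] toolx yaw 66.3 tilt 0.01 w 0.0870 grip 0.0 F [-0.7  0.5  0.5] T [-0.11  0.03  0.02]
tool shift [-0.0004  0.0005  0.1636]
```

```bash
python3 -m pendant '[[0,0,0.035,0],[0,0,0.035,0],[0,0,0.035,0],[0,0,0.03,0],[0,0,0.0186,0],[0,0,0.010,0],[0,0,0,0]]'
python3 -m pendant '[[0,0,0,0],[0,0,0,0],[0,0,0,0],[0,0,0,0],[0,0,0,0]]' 0 20
python3 -c "
from h import *
st()
c=cam('side');a=c['img'][130:230,200:333,::-1];t=cam('top')
b=t['img'][170:260,140:260,::-1]
cv2.imwrite('pics/d.png',np.hstack([cv2.resize(a,(400,300),interpolation=2),cv2.resize(b,(400,300),interpolation=2)]))"
```

```text
time: 4.27
ee_pos: [0.5116, 0.2466, 0.068]
eef_rot: [0.835, 0.551, -0.002, 0.0]
ft_force: [-0.7, 0.5, 0.5]
width: 0.087
grip_force: 0.0
time: 4.68
ee_pos: [0.5131, 0.2474, 0.0708]
eef_rot: [0.835, 0.55, 0.001, -0.0]
ft_force: [-0.0, 0.6, -0.3]
width: 0.0616
grip_force: 0.0
t 4.68 p [0.5131 0.2474 0.0708] toolx yaw 66.7 tilt 0.09 w 0.0616 grip 0.0 F [-0.   0.6 -0.3] T [-0.12  0.11 -0.03]
```

View pics/d.png

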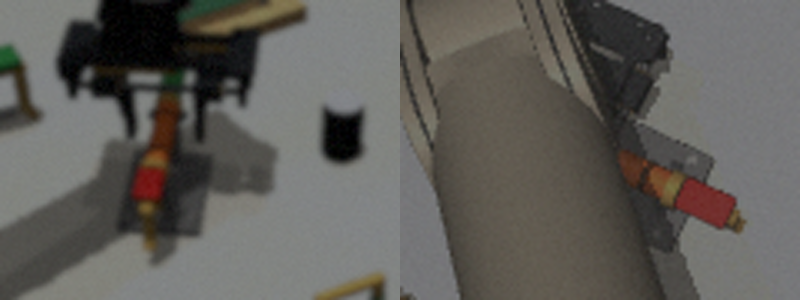

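Side view: the fingers straddle the tube and the red pad is visible. They are still closing, so I'll finish the grip and lift.

```bash
python3 -m pendant '[[0,0,0,0],[0,0,0,0],[0,0,0,0],[0,0,0,0],[0,0,0,0],[0,0,0,0],[0,0,0,0],[0,0,0,0]]' 0 50
python3 -m pendant '[[0,0,-0.005,0],[0,0,-0.015,0],[0,0,-0.025,0],[0,0,-0.03,0],[0,0,-0.02,0],[0,0,-0.01,0],[0,0,0,0],[0,0,0,0]]'
cat >> h.py <<'E'
def blob(c,col,box=(0,0,560,420),amin=15):
    h=cv2.cvtColor(c["img"],cv2.COLOR_RGB2HSV); H,s,v=[h[...,i].astype(int) for i in range(3)]
    m=((H>45)&(H<80) if col=="g" else ((H<5)|(H>174)))&(s>110)&(v>45)
    k=np.zeros_like(m);k[box[1]:box[3],box[0]:box[2]]=1;m&=k
    n,l,s_,ce=cv2.connectedComponentsWithStats(m.astype(np.uint8))
    return [(np.round(ce[i],1).tolist(),int(s_[i,4])) for i in range(1,n) if s_[i,4]>=amin]
def tri(cs,uvs):
    A=[];b=[]
    for c,u in zip(cs,uvs):
        o,dd=ray(c,*u);dd/=np.linalg.norm(dd);P=np.eye(3)-np.outer(dd,dd);A.append(P);b.append(P@o)
    return np.linalg.lstsq(np.vstack(A),np.hstack(b),rcond=None)[0]
E
python3 -c "
from h import *
st()
S=cam('side');T=cam('top')
for c in (T,S):
    for k in 'gr': print(k,blob(c,k))
save(S,'pics/e.png',(180,60,380,210),4)
"
```

```text
time: 5.45
ee_pos: [0.513, 0.247, 0.07]
eef_rot: [0.835, 0.55, 0.0, 0.0]
ft_force: [3.3, -0.5, -1.0]
width: 0.0225
grip_force: 50.0
time: 6.12
ee_pos: [0.5122, 0.2472, 0.1742]
eef_rot: [0.835, 0.55, -0.0, -0.0]
ft_force: [-0.5, -0.0, -3.4]
width: 0.0228
grip_force: 50.0
t 6.12 p [0.5122 0.2472 0.1742] toolx yaw 66.7 tilt 0.05 w 0.0228 grip 50.0 F [-0.5 -0.  -3.4] T [-0.03  0.06  0.02]
g [([130.1, 271.2], 149)]
r [([316.5, 112.1], 15), ([227.8, 225.3], 193), ([137.9, 360.7], 338)]
g [([196.8, 150.3], 104), ([352.8, 213.0], 169)]
r [([246.2, 162.6], 86), ([129.5, 169.3], 141), ([389.1, 227.3], 18)]
```

View pics/e.png

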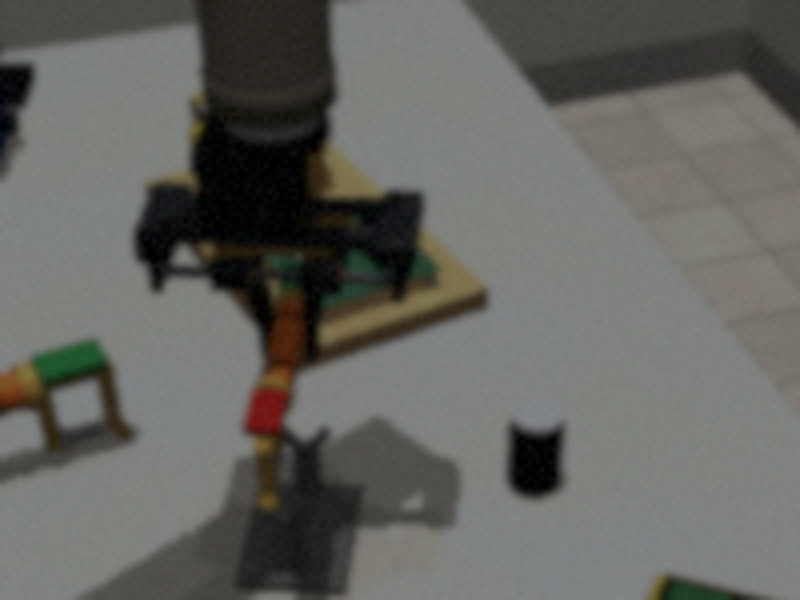

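The bar is held: weight about 3 N, level, and the cradle is seen to have forked uprights. Next I turn it, put the red hook's spine foot over the green-side fork, and lower to contact.

```bash
python3 -m pendant '[[0,0,0,0.12],[0,0,0,0.12],[0,0,0,0.12],[0,0,0,0.12],[0,0,0,0.12],[0,0,0,0.11],[0,0,0,0],[0,0,0,0]]'
python3 -c "
from h import *
d((.5985,.2998,.125))
S=cam('side');T=cam('top')
for c in (T,S):
    for k in 'gr': print(k,blob(c,k))
print(tri([T,S],[(227.8,225.3),(246.2,162.6)]))
"
```

```text
time: 6.88
ee_pos: [0.5121, 0.2469, 0.1737]
eef_rot: [0.974, 0.227, -0.001, 0.0]
ft_force: [0.0, 0.0, -3.3]
width: 0.0221
grip_force: 50.0
t 6.88 p [0.5121 0.2469 0.1737] toolx yaw 26.2 tilt 0.12 w 0.0221 grip 50.0 F [ 0.   0.  -3.3] T [ 0.01  0.07 -0.  ]
tool shift [ 0.1009 -0.0093  0.0485]
g [([129.9, 271.9], 146)]
r [([316.4, 112.2], 16), ([137.9, 360.7], 339)]
g [([197.0, 150.2], 100), ([353.0, 212.9], 166)]
r [([223.0, 156.0], 71), ([129.4, 169.3], 141), ([389.2, 227.2], 19)]
[0.46936819 0.14932891 0.19105664]
```

```bash
python3 -m pendant '[[0.02,-0.002,0,0],[0.03,-0.003,0,0],[0.03,-0.003,0,0],[0.02,-0.0013,0,0],[0,0,0.015,0],[0,0,0.02,0],[0,0,0.0135,0],[0,0,0,0]]'
python3 -m pendant '[[0,0,0.003,0],[0,0,0.003,0],[0,0,0.003,0],[0,0,0.002,0],[0,0,0,0]]'
python3 -c "
from h import *
d((.5985,.2998,.109))
S=cam('side');save(S,'pics/f.png',(180,60,380,210),4)
"
```

```text
time: 7.65
ee_pos: [0.5966, 0.2985, 0.1225]
eef_rot: [0.974, 0.226, -0.003, 0.001]
ft_force: [-1.0, -1.2, -4.4]
width: 0.0227
grip_force: 50.0
time: 8.07
ee_pos: [0.5985, 0.2994, 0.1155]
eef_rot: [0.974, 0.225, 0.0, -0.0]
ft_force: [-0.6, 0.4, -3.5]
width: 0.0223
grip_force: 50.0
t 8.07 p [0.5985 0.2994 0.1155] toolx yaw 26.0 tilt 0.02 w 0.0223 grip 50.0 F [-0.6  0.4 -3.5] T [ 0.01  0.04 -0.  ]
tool shift [ 0.0002 -0.0003  0.0065]
```

View pics/f.png

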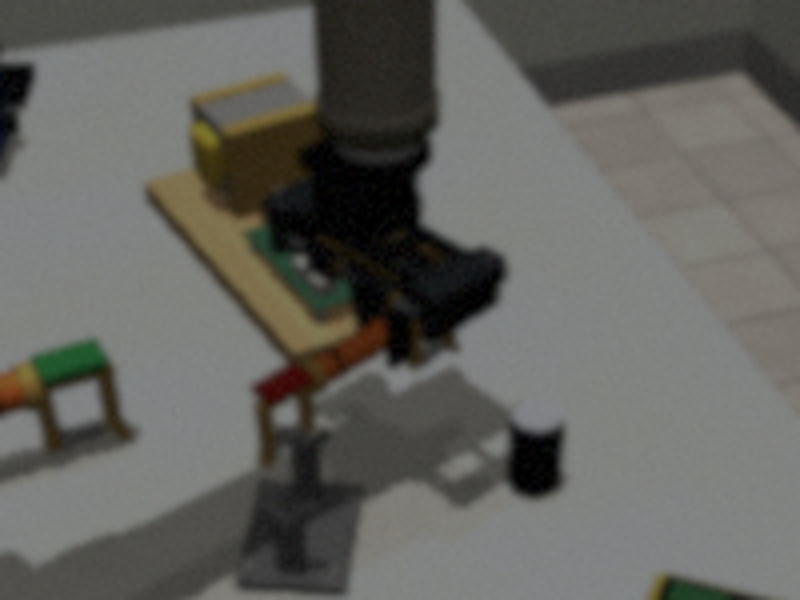

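Picture: the red hook's spine foot is just above the far (green-side) fork at crop (308,430). A box on the circuit board stands near the hand, so I'll check that clearance before lowering.

```bash
python3 - <<'E'
from h import *
S=cam('side')
g=lambda x,y:(180+x/4,60+y/4)
for n,u,z in (("board corner near",(300,362),.022),("board left",(147,185),.022),("box base",(237,215),.022),("box top if .08",(228,132),.08),("if .12",(228,132),.12)): print(n,np.round(onz(S,*g(*u),z),3))
E
python3 -m pendant '[[0,0,0.0025,0],[0,0,0.002,0],[0,0,0.002,0],[0,0,0,0],[0,0,0,0]]'
```

```text
board corner near [0.557 0.418 0.022]
board left [0.49  0.756 0.022]
box base [0.562 0.671 0.022]
box top if .08 [0.572 0.727 0.08 ]
if .12 [0.559 0.653 0.12 ]
time: 8.58
ee_pos: [0.5982, 0.2995, 0.1088]
eef_rot: [0.974, 0.225, -0.0, -0.0]
ft_force: [-1.1, -0.1, -2.4]
width: 0.0225
grip_force: 50.0
```

```bash
python3 -m pendant '[[0,0,0.002,0],[0,0,0,0],[0,0,0,0]]'; python3 -m pendant '[[0,0,0.002,0],[0,0,0,0],[0,0,0,0]]'
```

```text
time: 8.83
ee_pos: [0.5984, 0.2995, 0.107]
eef_rot: [0.974, 0.225, -0.0, -0.0]
ft_force: [-2.0, 0.8, -0.3]
width: 0.0233
grip_force: 50.0
time: 9.08
ee_pos: [0.5984, 0.2995, 0.1049]
eef_rot: [0.974, 0.225, -0.0, -0.0]
ft_force: [-2.0, 2.3, 0.5]
width: 0.0229
grip_force: 50.0
```

```bash
python3 -m pendant '[[0,0,0,0],[0,0,0,0],[0.001,0,0.002,0],[0.001,0,0.002,0],[0.001,0,0.002,0],[0.001,0,0.002,0],[0.001,0,0.003,0],[0,0,0,0]]' 0 4
python3 -c "
from h import *
st()
S=cam('side');save(S,'pics/g.png',(200,90,330,200),5)
for k in 'gr': print(k,blob(S,k))
"
```

```text
time: 9.75
ee_pos: [0.6029, 0.3014, 0.0931]
eef_rot: [0.974, 0.225, -0.0, 0.0]
ft_force: [-1.0, -0.6, -2.3]
width: 0.0242
grip_force: 4.0
t 9.75 p [0.6029 0.3014 0.0931] toolx yaw 26.0 tilt 0.05 w 0.0242 grip 4.0 F [-1.  -0.6 -2.3] T [-0.03  0.28 -0.09]
g [([196.9, 150.2], 103), ([352.8, 212.9], 167)]
r [([251.9, 154.8], 49), ([129.5, 169.3], 143), ([389.2, 227.3], 18)]
```

View pics/g.png

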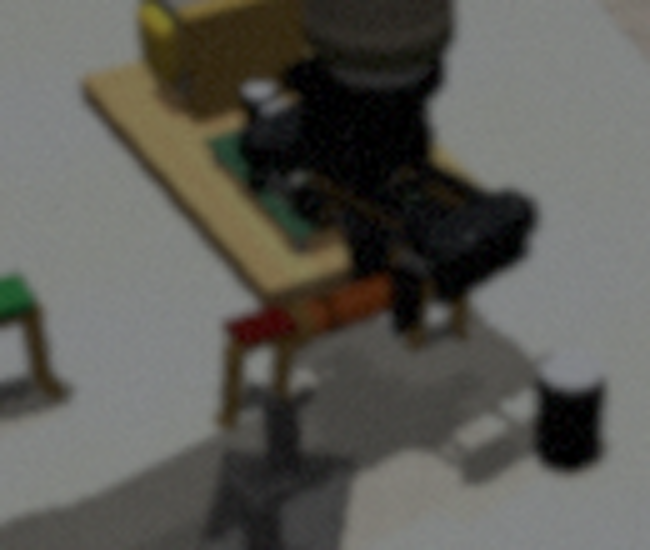

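The bar is pivoting: the red hook foot rests in the fork at crop (285,390) while the hand lowers. I'll continue to about 20°, then clamp at 60 N.

```bash
python3 -m pendant '[[0.0008,0,0.0025,0],[0.0008,0,0.0025,0],[0.0008,0,0.0025,0],[0.0008,0,0.0025,0],[0.0006,0,0.0025,0],[0.0006,0,0.0025,0],[0.0005,0,0.002,0],[0,0,0,0]]' 0 4
python3 -m pendant '[[0,0,0.001,0],[0,0,0.001,0],[0,0,0,0],[0,0,0,0]]' 0 4
python3 -m pendant '[[0,0,0,0],[0,0,0,0],[0,0,0,0],[0,0,0,0]]' 0 60
python3 -m pendant '[[0,0,-0.01,0],[0,0,-0.03,0],[0,0,-0.04,0],[0,0,-0.04,0],[0,0,-0.03,0],[0,0,-0.01,0],[0,0,0,0],[0,0,0,0]]'
python3 -c "
from h import *
st()
S=cam('side');save(S,'pics/i.png',(200,50,360,170),5)
for k in 'gr': print(k,blob(S,k))
T=cam('top')
for k in 'gr': print(k,blob(T,k))
for o in r.outline_of('bar_mid','side'): print(o['bbox'],o['score'])
"
```

```text
time: 10.47
ee_pos: [0.6073, 0.3036, 0.0764]
eef_rot: [0.974, 0.225, -0.0, 0.0]
ft_force: [-1.4, 0.8, -1.4]
width: 0.0247
grip_force: 4.0
time: 10.8
ee_pos: [0.6075, 0.3037, 0.075]
eef_rot: [0.974, 0.225, 0.0, -0.0]
ft_force: [0.4, 1.0, -2.8]
width: 0.0241
grip_force: 4.1
time: 11.13
ee_pos: [0.6074, 0.3039, 0.0751]
eef_rot: [0.974, 0.225, 0.0, -0.0]
ft_force: [-2.1, 1.1, -0.4]
width: 0.0225
grip_force: 59.6
time: 11.8
ee_pos: [0.6073, 0.3033, 0.2341]
eef_rot: [0.974, 0.225, -0.0, 0.0]
ft_force: [-1.1, -0.5, -4.4]
width: 0.0225
grip_force: 59.6
t 11.80 p [0.6073 0.3033 0.2341] toolx yaw 26.0 tilt 0.03 w 0.0225 grip 59.6 F [-1.1 -0.5 -4.4] T [-0.05  0.1  -0.02]
g [([267.4, 123.1], 88), ([196.8, 150.2], 101), ([352.8, 212.9], 172)]
r [([250.2, 106.7], 46), ([129.5, 169.3], 140), ([389.1, 227.4], 19)]
g [([127.0, 274.0], 67)]
r [([316.4, 112.4], 15), ([136.2, 361.2], 264)]
[267.1, 117.8, 58.9, 25.7] 0.98
[163.9, 171.3, 92.0, 51.7] 0.95
```

View pics/i.png

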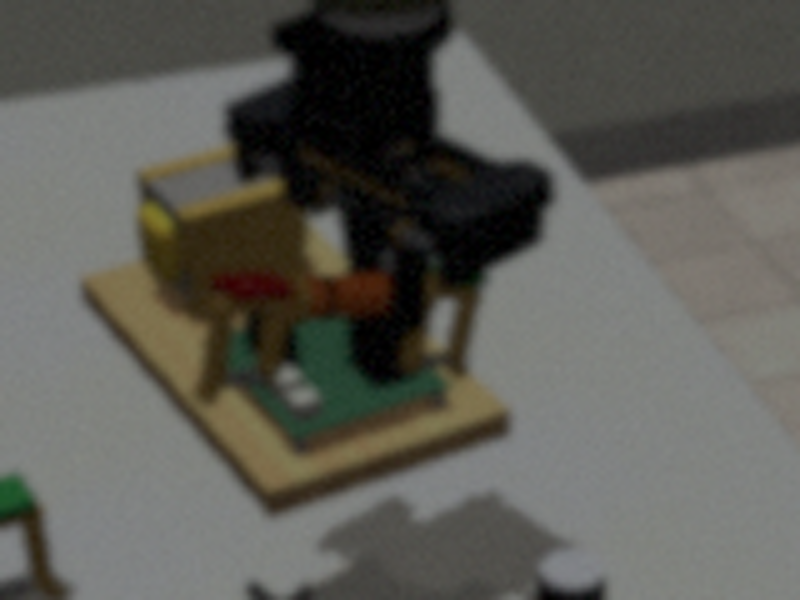

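The tilt is held. Next: estimate it, raise and turn toward the bank's yaw, then work out the approach.

```bash
python3 -m pendant '[[0,0,-0.02,-0.122],[0,0,-0.02,-0.122],[0,0,-0.016,-0.122],[0,0,0,-0.122],[0,0,0,-0.122],[0,0,0,-0.122],[0,0,0,-0.122],[0,0,0,-0.122]]'
python3 -m pendant '[[0,0,0,-0.122],[0,0,0,-0.122],[0,0,0,0],[0,0,0,0]]'
cat >> h.py <<'E'
from scipy.optimize import brentq
def inplane(c,u):
    """pixel -> (along toolx, up) from grasp point, in vertical plane of tool x"""
    s=r.read_state();q=R.from_quat(s["eef_rot"]).as_matrix();g=np.array(s["ee_pos"])+[0,0,.008]
    o,dd=ray(c,*u);n=q[:,1];t=n@(g-o)/(n@dd);P=o+t*dd-g
    return P@q[:,0],P[2]
E
python3 - <<'E'
from h import *
p,q=st()
# tilt from the picture before the turn
S=cam('side');T=cam('top')
o,dd=ray(S,250.2,106.7);g=np.array([.6073,.3033,.2421]);y=np.radians(26);n=np.array([np.sin(y),-np.cos(y),0]);t=n@(g-o)/(n@dd);P=o+t*dd-g
print("red pad rel",P@[np.cos(y),np.sin(y),0],P[2])
for c in (T,S):
    for k in 'gr':
        for b,a in blob(c,k): print(k,b,a,np.round(inplane(c,b),3))
for th in (16,18,20,22):
    a=np.radians(th);print(th,-.107*np.cos(a)+.013*np.sin(a),.107*np.sin(a)+.013*np.cos(a),"green",.053*np.cos(a)+.013*np.sin(a),-.053*np.sin(a)+.013*np.cos(a))
d((.5704,-.136,.280))
E
```

```text
time: 12.62
ee_pos: [0.6069, 0.3035, 0.2889]
eef_rot: [0.753, 0.658, -0.001, -0.0]
ft_force: [-0.1, -0.8, -4.6]
width: 0.0232
grip_force: 59.6
time: 12.95
ee_pos: [0.6071, 0.3034, 0.2894]
eef_rot: [0.671, 0.741, -0.001, -0.0]
ft_force: [0.4, -0.8, -3.9]
width: 0.0227
grip_force: 59.5
t 12.95 p [0.6071 0.3034 0.2894] toolx yaw 95.7 tilt 0.13 w 0.0227 grip 59.5 F [ 0.4 -0.8 -3.9] T [ 0.02  0.06 -0.03]
red pad rel -0.10017915999843961 0.045540123664204096
g [129.5, 271.5] 131 [ 1.127 -3.85 ]
r [316.4, 112.1] 17 [-0.331  0.172]
r [196.9, 145.8] 226 [-0.096  0.025]
r [137.9, 360.7] 340 [-0.97   3.821]
g [266.2, 122.0] 110 [ 0.097 -0.159]
g [197.1, 150.2] 104 [ 1.73  -1.363]
g [352.8, 212.8] 171 [-0.429 -0.094]
r [290.0, 92.0] 42 [-0.088  0.037]
r [129.4, 169.3] 140 [-7.492  5.254]
r [389.2, 227.2] 19 [-0.547 -0.024]
16 -0.09927171583977913 0.041989599119617055 green 0.05453015551035189 -0.0021123778111028103
18 -0.09774582631670711 0.04542855310995637 green 0.054423216290517454 -0.004014165990035215
20 -0.09610084856085852 0.04881215940606336 green 0.054249970764886836 -0.005911063526043632
22 -0.0943387867242394 0.05213629560487082 green 0.05401063000644659 -0.0078007593416751005
t 13.05 p [0.6072 0.3035 0.29  ] toolx yaw 95.7 tilt 0.08 w 0.0226 grip 59.5 F [ 0.2 -0.1 -3.5] T [ 0.06  0.12 -0.  ]
tool shift [-0.4337 -0.0801  0.0104]
```

```bash
python3 -m pendant '[[-0.02,-0.004,0,0],[-0.035,-0.006,0,0],[-0.035,-0.006,0,0],[-0.035,-0.006,0,0],[-0.035,-0.006,0,0],[-0.035,-0.006,0,0],[-0.035,-0.006,0,0],[-0.035,-0.006,0,0]]'
python3 -m pendant '[[-0.035,-0.006,0,0],[-0.035,-0.006,0,0],[-0.035,-0.006,0,0],[-0.035,-0.006,0,0],[-0.02,-0.006,0.004,0],[-0.0087,-0.0041,0.006,0],[0,0,0,0],[0,0,0,0]]'
python3 - <<'E'
from h import *
S=cam('side');T=cam('top')
print("before",tri([T,S],[(196.9,145.8),(290,92)])-[.6072,.3035,.298])
d((.5704,-.136,.228))
for c in (T,S):
    for k in 'gr': print(k,blob(c,k))
save(S,'pics/j.png',(250,110,450,260),4)
E
```

```text
time: 13.72
ee_pos: [0.5884, 0.0337, 0.2909]
eef_rot: [0.671, 0.742, 0.0, -0.0]
ft_force: [0.1, -0.3, -3.6]
width: 0.0225
grip_force: 59.6
time: 14.38
ee_pos: [0.5722, -0.1351, 0.2804]
eef_rot: [0.67, 0.742, 0.0, -0.001]
ft_force: [0.1, 1.2, -3.8]
width: 0.0227
grip_force: 59.6
before [ 0.0046595  -0.09792151  0.04255169]
t 14.48 p [ 0.5729 -0.1338  0.2809] toolx yaw 96.0 tilt 0.06 w 0.0227 grip 59.6 F [ 0.1 -0.6 -2.1] T [ 0.04  0.07 -0.02]
tool shift [-0.002  -0.0027  0.0529]
g [([129.0, 271.3], 76)]
r [([316.2, 112.2], 17), ([137.8, 360.7], 340)]
g [([264.4, 118.7], 50), ([270.7, 128.0], 33), ([197.0, 150.4], 108)]
r [([129.5, 169.3], 140), ([351.4, 213.5], 183), ([388.9, 227.2], 21)]
```

View pics/j.png

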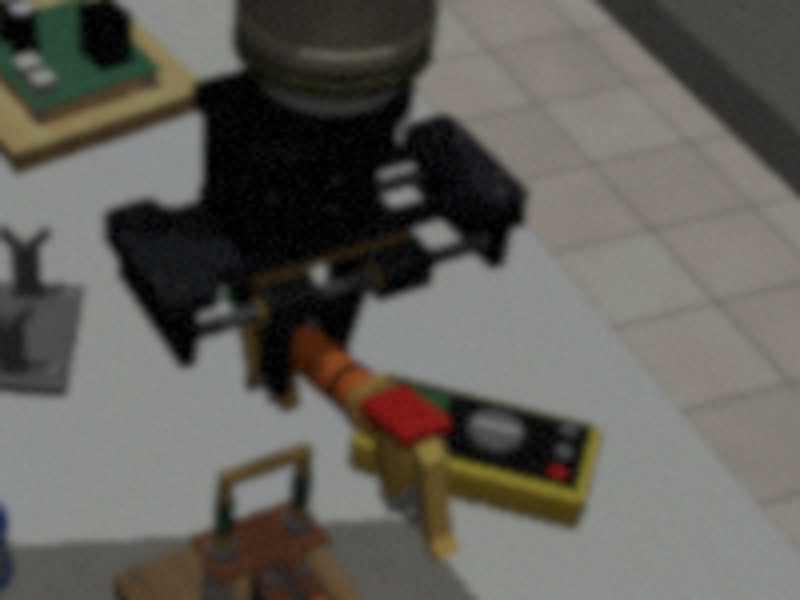

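Picture: the bar is held tilted with the red pad at crop (405,410), well above. The earth stirrup, with green sleeves, is at crop (262,465), ahead of and below it. For safety I'll yaw the bar about 16° so the live hook stays beside the live stirrup until the earth hook is on.

```bash
python3 -m pendant '[[0,0,0,0.1],[0,0,0,0.1],[0,0,0,0.08],[0,0,0,0],[0,0,0,0]]'
python3 - <<'E'
from h import *
S=cam('side')
for k in 'r': 
    for b,a in blob(S,k): print(k,b,a,np.round(inplane(S,b),4))
d((.561,-.1376,.229))
E
```

```text
time: 14.9
ee_pos: [0.5728, -0.1345, 0.281]
eef_rot: [0.765, 0.644, 0.0, -0.0]
ft_force: [0.6, -0.1, -3.9]
width: 0.0227
grip_force: 59.6
r [129.4, 169.3] 143 [-1.0392  0.9064]
r [337.0, 215.5] 158 [-0.0837  0.0284]
r [389.2, 227.2] 19 [-0.2734  0.2025]
t 14.95 p [ 0.5727 -0.1348  0.281 ] toolx yaw 80.1 tilt 0.02 w 0.0230 grip 59.6 F [ 0.4 -0.4 -3.8] T [ 0.03  0.01 -0.01]
tool shift [-0.0048 -0.0111  0.052 ]
```

```bash
cat >> h.py <<'E'
def tilt(c,u,y=-.107,g=None,fixy=True):
    from scipy.optimize import least_squares
    s=r.read_state();q=R.from_quat(s["eef_rot"]).as_matrix();g=np.array(s["ee_pos"])+[0,0,.008]
    def f(p):
        a,lat=p;y0=y
        return proj(c,g+q[:,0]*(y0*np.cos(a)+.013*np.sin(a))+np.array([0,0,1])*(-y0*np.sin(a)+.013*np.cos(a))+q[:,1]*lat)[0]-u
    s=least_squares(f,[.3,0]);print("tilt %.1f lat %.4f"%(np.degrees(s.x[0]),s.x[1]))
E
python3 - <<'E'
from h import *
S=cam('side'); tilt(S,(337,215.5))
g=np.array(r.read_state()["ee_pos"])
E
python3 -m pendant '[[-0.001,-0.003,0.012,0],[-0.001,-0.003,0.012,0],[-0.001,-0.003,0.012,0],[-0.0018,-0.0021,0.01,0],[0,0,0.006,0],[0,0,0,0],[0,0,0,0]]'
python3 - <<'E'
from h import *
S=cam('side')
print(blob(S,'r'),blob(S,'g'))
st();save(S,'pics/k.png',(280,170,400,260),6)
E
```

```text
tilt 17.4 lat -0.0050
time: 15.58
ee_pos: [0.5608, -0.1386, 0.2291]
eef_rot: [0.767, 0.642, 0.0, -0.0]
ft_force: [-0.2, -0.2, -3.7]
width: 0.0229
grip_force: 59.6
[([129.4, 169.3], 140), ([389.1, 227.3], 23), ([329.3, 237.9], 160)] [([264.1, 117.5], 51), ([197.0, 150.3], 107), ([352.9, 212.9], 180)]
t 15.63 p [ 0.561  -0.1387  0.2295] toolx yaw 79.9 tilt 0.05 w 0.0226 grip 59.6 F [ 0.3 -0.5 -3.4] T [ 0.01  0.08 -0.  ]
```

```bash
python3 -m pendant '[[-0.0006,0,0.002,0],[-0.0006,0,0.002,0],[0,0,0,0]]'
python3 -m pendant '[[-0.0006,0,0.002,0],[0,0,0,0]]'
python3 -m pendant '[[-0.0006,0,0.002,0],[0,0,0,0]]'
python3 -m pendant '[[-0.0006,0,0.002,0],[0,0,0,0]]'
```

```text
time: 15.88
ee_pos: [0.5606, -0.14, 0.2251]
eef_rot: [0.767, 0.642, 0.0, 0.0]
ft_force: [0.8, 0.7, -0.7]
width: 0.0229
grip_force: 59.5
time: 16.05
ee_pos: [0.5605, -0.1406, 0.2231]
eef_rot: [0.767, 0.642, 0.0, 0.0]
ft_force: [0.5, 0.5, -0.3]
width: 0.0224
grip_force: 59.5
time: 16.22
ee_pos: [0.5604, -0.1413, 0.221]
eef_rot: [0.767, 0.642, 0.0, 0.0]
ft_force: [2.1, 0.6, 0.5]
width: 0.0229
grip_force: 59.5
time: 16.38
ee_pos: [0.5602, -0.1418, 0.2189]
eef_rot: [0.767, 0.642, 0.0, 0.0]
ft_force: [1.2, 0.3, 0.6]
width: 0.0229
grip_force: 59.6
```

```bash
python3 -m pendant '[[-0.0006,0,0.002,0],[0,0,0,0]]'
python3 -m pendant '[[-0.0006,0,0.002,0],[0,0,0,0]]'
python3 -c "
from h import *
st();S=cam('side');print(blob(S,'r'));tilt(S,min((b for b,a in blob(S,'r')),key=lambda b:abs(b[0]-328)))"
```

```text
time: 16.55
ee_pos: [0.56, -0.1424, 0.2168]
eef_rot: [0.767, 0.642, 0.0, 0.0]
ft_force: [1.4, -0.9, 1.2]
width: 0.0223
grip_force: 59.6
time: 16.72
ee_pos: [0.5599, -0.143, 0.2147]
eef_rot: [0.767, 0.642, 0.0, 0.0]
ft_force: [0.6, -0.1, 2.3]
width: 0.0227
grip_force: 59.7
t 16.72 p [ 0.5599 -0.143   0.2147] toolx yaw 79.9 tilt 0.01 w 0.0227 grip 59.7 F [ 0.6 -0.1  2.3] T [ 0.22 -0.34 -0.09]
[([129.5, 169.3], 140), ([389.0, 227.2], 23), ([329.5, 246.6], 177), ([340.1, 293.5], 15)]
tilt 14.8 lat -0.0046
```

```bash
python3 -c "
from h import *
S=cam('side');T=cam('top')
a=cv2.resize(S['img'][190:310,280:400,::-1],(600,600),interpolation=2);b=cv2.resize(T['img'][150:240,320:350,::-1],(200,600),interpolation=2)
cv2.imwrite('pics/l.png',cv2.convertScaleAbs(np.hstack([a,b]),alpha=1.6))"
```

```text
(no output)
```

View pics/l.png

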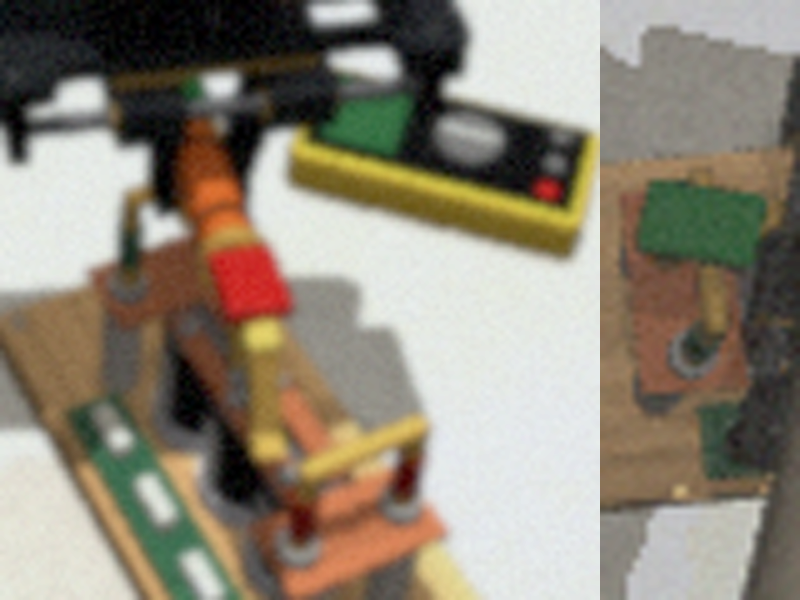

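Picture: the live hook (nose at (265,440)) hangs beside the live stirrup, not touching it. In the top panel the green pad at (705,222) sits over the earth stirrup bar at (712,300), toward its +x part. I'll check the lateral centring numerically.

```bash
python3 - <<'E'
from h import *
T=cam('top');S=cam('side')
g=blob(T,'g',(318,165,352,205)); print(g)
p=max(g,key=lambda a:a[1])[0]
for z in (.195,.205): print(z,onz(T,*p,z))
# stirrup foot plate / visible lower leg: end of bar at panel (705,345)
for u in ((712,270),(705,335)): print(onz(T,320+(u[0]-600)/6.667,150+u[1]/6.667,.163))
for o in r.outline_of('earth_stirrup','top')[:2]: print(o['bbox'],o['score'])
pp,q=st(); a=np.radians(16)
print("pred pad",pp+[0,0,.008]+q[:,0]*(.053*np.cos(a)+.013*np.sin(a))+np.array([0,0,-.053*np.sin(a)+.013*np.cos(a)]))
print("pred px",proj(T,pp+[0,0,.008]+q[:,0]*(.053*np.cos(a)+.013*np.sin(a))+np.array([0,0,-.053*np.sin(a)+.013*np.cos(a)])))
print([proj(T,(.567,-.104,.164)),proj(S,(.567,-.104,.164))])
E
```

```text
[]Traceback (most recent call last):
  File "<stdin>", line 4, in <module>
ValueError: max() iterable argument is empty
```

```bash
python3 - <<'E'
from h import *
T=cam('top');S=cam('side')
p=(335.7,183.3)
for z in (.195,.205): print(z,onz(T,*p,z))
for u in ((712,270),(705,335)): print(onz(T,320+(u[0]-600)/6.667,150+u[1]/6.667,.163))
pp,q=st(); a=np.radians(16)
P=pp+[0,0,.008]+q[:,0]*(.053*np.cos(a)+.013*np.sin(a))+np.array([0,0,-.053*np.sin(a)+.013*np.cos(a)])
print("pred pad",P,proj(T,P))
# side: stirrup ends & hook; where would the stirrup bar ends (+-26mm) fall
x=np.array([np.cos(np.radians(6)),np.sin(np.radians(6)),0])
for s in (-.026,0,.026): print(s,proj(T,np.array([.567,-.104,.164])+s*x),proj(S,np.array([.567,-.104,.164])+s*x))
E
```

```text
0.195 [ 0.57314332 -0.0986848   0.195     ]
0.205 [ 0.57085337 -0.09731968  0.205     ]
[ 0.56289194 -0.10570874  0.163     ]
[ 0.53907203 -0.10322119  0.163     ]
t 17.07 p [ 0.5598 -0.1429  0.215 ] toolx yaw 79.9 tilt 0.00 w 0.0227 grip 59.7 F [ 0.9 -0.9  2.2] T [ 0.19 -0.26 -0.07]
pred pad [ 0.56944514 -0.08926869  0.22084018] [[333.11923006 182.28760273]]
-0.026 [[337.27281519 199.3512991 ]] [[304.79542161 230.86140499]]
0 [[336.14524721 188.71452026]] [[314.81589544 227.35143511]]
0.026 [[335.02706996 178.15426877]] [[324.68004742 223.89752004]]
```

```bash
python3 -m pendant '[[-0.0006,0,0.002,0],[-0.0006,0,0.002,0],[0,0,0,0]]'
python3 -m pendant '[[-0.0006,0,0.002,0],[-0.0006,0,0.002,0],[0,0,0,0]]'
python3 -c "
from h import *
st();S=cam('side');b=blob(S,'r');print(b);tilt(S,min((b for b,a in b),key=lambda b:abs(b[0]-329)))"
```

```text
time: 17.32
ee_pos: [0.5594, -0.1445, 0.2104]
eef_rot: [0.767, 0.642, -0.0, -0.0]
ft_force: [0.4, -1.4, 1.9]
width: 0.0224
grip_force: 59.7
time: 17.57
ee_pos: [0.5591, -0.1457, 0.2064]
eef_rot: [0.767, 0.642, -0.0, -0.0]
ft_force: [0.4, -2.8, 1.6]
width: 0.0222
grip_force: 59.7
t 17.57 p [ 0.5591 -0.1457  0.2064] toolx yaw 79.8 tilt 0.04 w 0.0222 grip 59.7 F [ 0.4 -2.8  1.6] T [-0.35 -0.24 -0.04]
[([129.5, 169.3], 142), ([388.9, 227.1], 22), ([329.4, 249.7], 174), ([340.1, 294.3], 15)]
tilt 15.8 lat -0.0045
```

```bash
python3 -m pendant '[[-0.0006,0,0.002,0],[-0.0006,0,0.002,0],[0,0,0,0]]'
python3 -m pendant '[[-0.0006,0,0.002,0],[-0.0006,0,0.002,0],[0,0,0,0]]'
python3 -m pendant '[[-0.0006,0,0.002,0],[-0.0006,0,0.002,0],[0,0,0,0]]'
python3 -c "
from h import *
st();S=cam('side');b=blob(S,'r');print(b);tilt(S,min((b for b,a in b),key=lambda b:abs(b[0]-329)))"
```

```text
time: 17.87
ee_pos: [0.5589, -0.1468, 0.2024]
eef_rot: [0.767, 0.642, -0.0, -0.0]
ft_force: [1.1, -2.6, 1.0]
width: 0.0229
grip_force: 59.7
time: 18.12
ee_pos: [0.5583, -0.1482, 0.198]
eef_rot: [0.767, 0.642, -0.001, -0.0]
ft_force: [0.3, -4.3, -2.6]
width: 0.0225
grip_force: 59.8
time: 18.37
ee_pos: [0.5582, -0.148, 0.1939]
eef_rot: [0.767, 0.642, -0.0, -0.001]
ft_force: [-0.3, -0.3, -3.3]
width: 0.0224
grip_force: 59.7
t 18.37 p [ 0.5582 -0.148   0.1939] toolx yaw 79.9 tilt 0.12 w 0.0224 grip 59.7 F [-0.3 -0.3 -3.3] T [-0.01  0.04  0.02]
[([129.5, 169.3], 141), ([389.0, 227.2], 23), ([329.1, 253.9], 171), ([339.9, 294.1], 16)]
tilt 16.8 lat -0.0045
```

Force rose to about 5 N, then dropped back to the bar's own weight, so the earth gate has probably flicked shut. I'll feel for the crown.

```bash
python3 -m pendant '[[-0.0006,0,0.002,0],[-0.0006,0,0.002,0],[0,0,0,0]]'
python3 -m pendant '[[-0.0006,0,0.002,0],[0,0,0,0]]'
python3 -m pendant '[[-0.0006,0,0.002,0],[0,0,0,0]]'
python3 -m pendant '[[-0.0003,0,0.001,0],[0,0,0,0]]'
```

```text
time: 18.67
ee_pos: [0.5583, -0.1499, 0.1904]
eef_rot: [0.767, 0.642, -0.0, -0.0]
ft_force: [-0.1, 0.3, -3.7]
width: 0.0227
grip_force: 59.7
time: 18.83
ee_pos: [0.5583, -0.1506, 0.1885]
eef_rot: [0.767, 0.642, -0.0, -0.0]
ft_force: [-0.1, 0.2, -3.5]
width: 0.0229
grip_force: 59.7
time: 19.0
ee_pos: [0.5582, -0.1512, 0.1866]
eef_rot: [0.767, 0.642, -0.0, -0.0]
ft_force: [-0.4, 0.5, -3.7]
width: 0.0227
grip_force: 59.7
time: 19.17
ee_pos: [0.5583, -0.1514, 0.1858]
eef_rot: [0.767, 0.642, 0.0, -0.0]
ft_force: [-0.2, 0.0, -3.4]
width: 0.0227
grip_force: 59.7
```

```bash
python3 -m pendant '[[-0.0003,0,0.0015,0],[0,0,0,0]]'
python3 -m pendant '[[-0.0003,0,0.0015,0],[0,0,0,0]]'
python3 -m pendant '[[-0.0003,0,0.0015,0],[0,0,0,0]]'
python3 -m pendant '[[-0.0003,0,0.0015,0],[0,0,0,0]]'
```

```text
time: 19.33
ee_pos: [0.5584, -0.1517, 0.1845]
eef_rot: [0.767, 0.642, 0.0, 0.0]
ft_force: [-0.7, 0.0, -0.9]
width: 0.0225
grip_force: 59.7
time: 19.5
ee_pos: [0.5586, -0.152, 0.1833]
eef_rot: [0.767, 0.642, 0.001, 0.0]
ft_force: [-0.5, 0.9, 1.8]
width: 0.0223
grip_force: 59.8
time: 19.67
ee_pos: [0.5586, -0.1523, 0.1817]
eef_rot: [0.767, 0.642, 0.0, 0.0]
ft_force: [1.0, 0.3, 2.3]
width: 0.0226
grip_force: 59.9
time: 19.83
ee_pos: [0.5583, -0.1527, 0.18]
eef_rot: [0.767, 0.642, 0.0, 0.0]
ft_force: [0.4, 0.5, 3.2]
width: 0.0224
grip_force: 59.9
```

The crown has landed, so the green hook is home. Next I lift about 15 mm along the hook (within the gate's slack) and swing the bar back in line over the live stirrup.

```bash
python3 -m pendant '[[0.0005,0,-0.002,0],[0.001,0,-0.004,0],[0.001,0,-0.004,0],[0.001,0,-0.004,0],[0.001,0,-0.004,0],[0,0,0,0],[0,0,0,0]]'
python3 -m pendant '[[0.0005,0.0033,0,-0.07],[0.0005,0.0033,0,-0.07],[0.0005,0.0033,0,-0.07],[0.0003,0.0033,0,-0.07],[0,0,0,0],[0,0,0,0]]'
python3 - <<'E'
from h import *
d((.567+.048*.105,-.104-.048*.995,.19))
S=cam('side');T=cam('top');b=blob(S,'r');print(b);tilt(S,min((b for b,a in b),key=lambda b:abs(b[0]-340)+abs(b[1]-255)))
print(blob(T,'r'),blob(T,'g'))
E
```

```text
time: 20.42
ee_pos: [0.5589, -0.1481, 0.1981]
eef_rot: [0.767, 0.642, 0.0, 0.0]
ft_force: [0.1, 0.1, -2.7]
width: 0.0225
grip_force: 60.0
time: 20.92
ee_pos: [0.5719, -0.1474, 0.1976]
eef_rot: [0.671, 0.742, -0.0, -0.0]
ft_force: [0.1, -0.1, -4.1]
width: 0.0224
grip_force: 60.0
t 20.92 p [ 0.5719 -0.1474  0.1976] toolx yaw 95.8 tilt 0.03 w 0.0224 grip 60.0 F [ 0.1 -0.1 -4.1] T [0.04 0.07 0.01]
tool shift [-0.0043 -0.0003  0.0076]
[([129.4, 169.3], 142), ([389.1, 227.1], 24), ([349.9, 250.0], 174), ([340.1, 294.2], 16)]
tilt 14.3 lat -0.0033
[([316.5, 112.1], 15), ([137.9, 360.7], 338)] [([128.0, 271.5], 83)]
```

The bar is free in the slack and in line. I'll feel for the nose leg along tool -x to learn where the stirrup sits in the hook.

```bash
python3 -m pendant '[[-0.002,0,0,0],[0,0,0,0],[0,0,0,0]]'
python3 -m pendant '[[-0.002,0,0,0],[0,0,0,0],[0,0,0,0]]'
python3 -m pendant '[[-0.002,0,0,0],[0,0,0,0],[0,0,0,0]]'
python3 -m pendant '[[-0.002,0,0,0],[0,0,0,0],[0,0,0,0]]'
```

```text
time: 21.27
ee_pos: [0.5722, -0.1496, 0.1979]
eef_rot: [0.67, 0.742, 0.0, 0.0]
ft_force: [0.3, 0.2, -3.7]
width: 0.023
grip_force: 60.0
time: 21.52
ee_pos: [0.5726, -0.1515, 0.198]
eef_rot: [0.67, 0.742, 0.0, 0.0]
ft_force: [-0.7, -0.2, -3.6]
width: 0.0226
grip_force: 60.0
time: 21.77
ee_pos: [0.5727, -0.1533, 0.1978]
eef_rot: [0.67, 0.743, 0.0, -0.0]
ft_force: [0.1, 0.7, -4.5]
width: 0.0225
grip_force: 60.0
time: 22.02
ee_pos: [0.5728, -0.1538, 0.1973]
eef_rot: [0.669, 0.743, 0.0, -0.001]
ft_force: [-1.2, 5.3, -5.3]
width: 0.0225
grip_force: 60.0
```

```bash
python3 -m pendant '[[0.003,0,0,0],[0.003,0,0,0],[0.003,0,0,0],[0,0,0.003,0],[0,0,0.003,0],[0,0,0,0],[0,0,0,0]]'
python3 -m pendant '[[0,0,0.002,0],[0,0,0.002,0],[0,0,0,0],[0,0,0,0]]'
```

```text
time: 22.6
ee_pos: [0.5718, -0.1466, 0.1916]
eef_rot: [0.67, 0.742, -0.0, -0.0]
ft_force: [-0.4, 0.2, -2.5]
width: 0.0227
grip_force: 60.0
time: 22.93
ee_pos: [0.572, -0.1464, 0.1878]
eef_rot: [0.67, 0.743, -0.0, -0.0]
ft_force: [-0.7, -0.1, -3.3]
width: 0.0226
grip_force: 60.0
```

```bash
python3 -m pendant '[[0,0,0.002,0],[0,0,0,0],[0,0,0,0]]'; python3 -m pendant '[[0,0,0.0015,0],[0,0,0,0],[0,0,0,0]]'; python3 -c "
from h import *
S=cam('side');b=blob(S,'r');print(b);tilt(S,min((b for b,a in b),key=lambda b:abs(b[0]-345)+abs(b[1]-255)))"
```

```text
time: 23.18
ee_pos: [0.572, -0.1463, 0.1858]
eef_rot: [0.67, 0.743, -0.0, -0.0]
ft_force: [-0.1, -0.4, -3.1]
width: 0.0227
grip_force: 60.0
time: 23.43
ee_pos: [0.572, -0.1463, 0.1843]
eef_rot: [0.67, 0.743, -0.0, -0.0]
ft_force: [-0.5, -1.0, -3.1]
width: 0.0227
grip_force: 60.0
[([129.5, 169.3], 139), ([389.1, 227.0], 23), ([349.1, 253.7], 178), ([340.3, 293.9], 15)]
tilt 14.4 lat -0.0033
```

```bash
python3 -m pendant '[[0,0,0.0015,0],[0,0,0,0],[0,0,0,0]]'; python3 -m pendant '[[0,0,0.0015,0],[0,0,0,0],[0,0,0,0]]'; python3 -m pendant '[[0,0,0.0015,0],[0,0,0,0],[0,0,0,0]]'
```

```text
time: 23.73
ee_pos: [0.572, -0.1463, 0.1828]
eef_rot: [0.67, 0.743, -0.0, -0.0]
ft_force: [0.1, -0.7, -4.4]
width: 0.0231
grip_force: 60.0
time: 23.98
ee_pos: [0.572, -0.1463, 0.1813]
eef_rot: [0.67, 0.743, -0.0, -0.0]
ft_force: [-0.2, -0.1, -3.5]
width: 0.0226
grip_force: 60.0
time: 24.23
ee_pos: [0.5722, -0.1463, 0.1801]
eef_rot: [0.67, 0.743, 0.0, 0.0]
ft_force: [-0.1, 0.6, -0.8]
width: 0.0231
grip_force: 60.0
```

```bash
python3 -m pendant '[[0,0,0.001,0],[0,0,0.001,0],[0,0,0,0],[0,0,0,0]]' 0 6
python3 -m pendant '[[0,0,0,0],[0,0,0,0],[0,0,0,0]]' 0 3
python3 -c "
from h import *
S=cam('side');b=blob(S,'r');print(b);tilt(S,min((b for b,a in b),key=lambda b:abs(b[0]-345)+abs(b[1]-255)))"
```

```text
time: 24.57
ee_pos: [0.5724, -0.1464, 0.1784]
eef_rot: [0.67, 0.743, 0.0, 0.0]
ft_force: [-1.8, 1.6, 4.0]
width: 0.0234
grip_force: 6.0
time: 24.82
ee_pos: [0.5724, -0.1464, 0.1783]
eef_rot: [0.67, 0.743, 0.0, 0.0]
ft_force: [0.5, 1.1, 3.6]
width: 0.0237
grip_force: 3.0
[([129.3, 169.3], 139), ([389.0, 227.1], 24), ([349.8, 257.2], 188)]
tilt 12.0 lat -0.0018
```

The red gate now rests on the live stirrup, at a tilt of about 12-14°. Release, rise and move over the red pad.

```bash
python3 -m pendant '[[0,0,0,0],[0,0,0,0],[0,0,0,0],[0,0,0,0],[0,0,0,0],[0,0,0,0],[0,0,0,0]]' 0.6 10
python3 -c "
from h import *
st();S=cam('side');b=blob(S,'r');print(b);tilt(S,min((b for b,a in b),key=lambda b:abs(b[0]-345)+abs(b[1]-255)))"
python3 -m pendant '[[0,0,-0.01,0],[0,0,-0.02,0],[0,0,-0.03,0],[0,0,-0.03,0],[0,0,-0.02,0],[0,0,-0.005,0],[0,0,0,0]]'
python3 -c "
from h import *
d((.583,-.2505,.25));S=cam('side');T=cam('top')
print(blob(S,'r',(320,220,380,300)));print(blob(T,'r',(380,150,430,220)),blob(T,'g',(310,160,360,210)))"
```

```text
time: 25.45
ee_pos: [0.572, -0.1463, 0.1778]
eef_rot: [0.67, 0.743, -0.0, -0.0]
ft_force: [-0.2, 0.0, -0.4]
width: 0.0511
grip_force: 0.0
t 25.45 p [ 0.572  -0.1463  0.1778] toolx yaw 95.9 tilt 0.01 w 0.0511 grip 0.0 F [-0.2  0.  -0.4] T [-0.07  0.05 -0.03]
[([129.5, 169.3], 140), ([389.3, 227.0], 22), ([350.3, 257.0], 187), ([340.2, 294.1], 15)]
tilt 12.2 lat -0.0001
time: 26.08
ee_pos: [0.5727, -0.1466, 0.2952]
eef_rot: [0.67, 0.743, 0.001, 0.001]
ft_force: [0.2, -0.8, 0.6]
width: 0.0523
grip_force: 0.0
t 26.08 p [ 0.5727 -0.1466  0.2952] toolx yaw 95.9 tilt 0.20 w 0.0523 grip 0.0 F [ 0.2 -0.8  0.6] T [-0.02  0.06  0.04]
tool shift [-0.1043 -0.0006  0.0452]
[([350.5, 257.0], 188)]
[] []
```

```bash
python3 -m pendant '[[-0.015,0,0,0],[-0.025,0,0,0],[-0.03,0,0,0],[-0.0243,-0.0006,0,0],[-0.01,0,0,0],[0,0,0,0],[0,0,0,0],[0,0,0,0]]' 0 10
python3 -m pendant '[[0,0,0.01,0],[0,0,0.015,0],[0,0,0.01,0],[0,0,0,0],[0,0,0,0],[0,0,0,0]]'
python3 -c "
from h import *
d((.583,-.2505,.25));S=cam('side')
for P in ((.583,-.254,.222),(.583,-.254,.215),(.583,-.254,.229)): print(proj(S,P))
print(blob(S,'r',(320,220,380,300)))"
```

```text
time: 26.85
ee_pos: [0.5824, -0.2484, 0.2922]
eef_rot: [0.669, 0.743, 0.0, -0.001]
ft_force: [-0.6, 0.8, 0.1]
width: 0.007
grip_force: 0.0
time: 27.35
ee_pos: [0.5824, -0.2499, 0.2584]
eef_rot: [0.67, 0.743, 0.0, 0.0]
ft_force: [-0.8, -0.2, 0.6]
width: 0.0005
grip_force: 0.0
t 27.35 p [ 0.5824 -0.2499  0.2584] toolx yaw 95.9 tilt 0.03 w 0.0005 grip 0.0 F [-0.8 -0.2  0.6] T [-0.12  0.05 -0.03]
tool shift [-0.0006  0.0005  0.0084]
[[352.0259911  259.09634218]]
[[351.62379708 261.27824778]]
[[352.43356181 256.88610983]]
[([349.8, 257.6], 144)]
```

```bash
python3 -m pendant '[[0,0.001,0.005,0],[0,0,0.004,0],[0,0,0.003,0],[0,0,0,0]]'
python3 -m pendant '[[0,0,0.003,0],[0,0,0.003,0],[0,0,0,0]]'
python3 -m pendant '[[0,0,0.003,0],[0,0,0,0],[0,0,0,0]]'
python3 -m pendant '[[0,0,0.003,0],[0,0,0,0],[0,0,0,0]]'
```

```text
time: 27.73
ee_pos: [0.5829, -0.2499, 0.245]
eef_rot: [0.67, 0.743, -0.0, -0.001]
ft_force: [0.8, 0.5, -0.4]
width: 0.0004
grip_force: 0.0
time: 27.98
ee_pos: [0.5829, -0.25, 0.2392]
eef_rot: [0.67, 0.743, -0.0, -0.0]
ft_force: [-0.5, 0.0, -0.9]
width: 0.0003
grip_force: 0.0
time: 28.23
ee_pos: [0.5833, -0.25, 0.237]
eef_rot: [0.67, 0.743, 0.0, 0.0]
ft_force: [0.2, 1.2, 1.3]
width: 0.0008
grip_force: 0.3
time: 28.48
ee_pos: [0.5832, -0.25, 0.234]
eef_rot: [0.67, 0.743, 0.0, 0.0]
ft_force: [-1.4, -0.3, 3.2]
width: 0.0002
grip_force: 1.4
```

```bash
python3 -m pendant '[[0,0,0.003,0],[0,0,0.003,0],[0,0,0,0]]'
python3 -m pendant '[[0,0,0.003,0],[0,0,0.003,0],[0,0,0,0]]'
python3 -m pendant '[[0,0,0.003,0],[0,0,0,0]]'
```

```text
time: 28.73
ee_pos: [0.583, -0.2496, 0.2271]
eef_rot: [0.67, 0.743, -0.0, -0.001]
ft_force: [-0.5, 1.9, 1.8]
width: 0.0002
grip_force: 1.1
time: 28.98
ee_pos: [0.5831, -0.2509, 0.2217]
eef_rot: [0.67, 0.742, -0.0, 0.001]
ft_force: [-0.4, -1.3, 2.2]
width: 0.0004
grip_force: 1.1
time: 29.15
ee_pos: [0.5832, -0.2514, 0.2191]
eef_rot: [0.67, 0.742, -0.0, 0.001]
ft_force: [0.6, -1.8, 3.5]
width: 0.0007
grip_force: 1.8
```

```bash
python3 -m pendant '[[0,0,0.003,0],[0,0,0.003,0],[0,0,0,0]]'
python3 -m pendant '[[0,0,0.002,0],[0,0,0.002,0],[0,0,0,0]]'
python3 -m pendant '[[0,0,0.002,0],[0,0,0,0]]'
python3 -m pendant '[[0,0,0.002,0],[0,0,0,0]]'
```

```text
time: 29.4
ee_pos: [0.5832, -0.2515, 0.2132]
eef_rot: [0.67, 0.742, -0.0, 0.001]
ft_force: [0.8, -3.0, 4.9]
width: 0.0002
grip_force: 2.1
time: 29.65
ee_pos: [0.5829, -0.2505, 0.2085]
eef_rot: [0.67, 0.742, -0.0, -0.0]
ft_force: [0.5, -0.5, 1.4]
width: 0.0006
grip_force: 0.8
time: 29.82
ee_pos: [0.5828, -0.2495, 0.206]
eef_rot: [0.67, 0.743, -0.0, -0.001]
ft_force: [0.9, 0.3, -0.4]
width: 0.0007
grip_force: 0.0
time: 29.98
ee_pos: [0.5829, -0.2496, 0.2041]
eef_rot: [0.67, 0.743, -0.0, -0.001]
ft_force: [-0.6, 0.5, 0.1]
width: 0.0005
grip_force: 0.0
```

The red gate gave way and the bar dropped home. I'll follow it down for a light check press.

```bash
python3 -m pendant '[[0,0,0.002,0],[0,0,0.002,0],[0,0,0,0]]'
python3 -m pendant '[[0,0,0.002,0],[0,0,0,0]]'
python3 -m pendant '[[0,0,0.002,0],[0,0,0,0]]'
python3 -m pendant '[[0,0,0.0015,0],[0,0,0,0]]'
python3 -c "
from h import *
S=cam('side');T=cam('top');print(blob(S,'r',(320,220,380,310)),proj(S,(.584,-.263,.184)))"
```

```text
time: 30.23
ee_pos: [0.583, -0.2499, 0.2003]
eef_rot: [0.67, 0.743, -0.0, -0.0]
ft_force: [-0.0, 0.0, -0.8]
width: 0.0004
grip_force: 0.0
time: 30.4
ee_pos: [0.5831, -0.25, 0.1986]
eef_rot: [0.67, 0.743, -0.0, -0.0]
ft_force: [0.4, 0.4, 0.4]
width: 0.0005
grip_force: 0.0
time: 30.57
ee_pos: [0.5831, -0.25, 0.1966]
eef_rot: [0.67, 0.743, -0.0, -0.0]
ft_force: [0.6, -0.4, 0.5]
width: 0.0005
grip_force: 0.0
time: 30.73
ee_pos: [0.5831, -0.25, 0.1952]
eef_rot: [0.67, 0.743, 0.0, -0.0]
ft_force: [0.1, 0.1, -0.1]
width: 0.0003
grip_force: 0.0
[([350.3, 274.3], 93)] [[352.28764675 273.95854161]]
```

```bash
python3 -m pendant '[[0,0,0.0015,0],[0,0,0,0]]'
python3 -m pendant '[[0,0,0.0015,0],[0,0,0,0]]'
python3 -m pendant '[[0,0,0.0015,0],[0,0,0,0]]'
python3 -m pendant '[[0,0,0.0015,0],[0,0,0,0]]'
```

```text
time: 31.0
ee_pos: [0.5835, -0.2502, 0.1946]
eef_rot: [0.67, 0.743, 0.0, 0.0]
ft_force: [-1.2, 0.4, 3.9]
width: 0.0004
grip_force: 1.9
time: 31.17
ee_pos: [0.5838, -0.2502, 0.1943]
eef_rot: [0.67, 0.743, 0.001, 0.001]
ft_force: [-2.6, 2.1, 12.4]
width: 0.0008
grip_force: 6.1
time: 31.33
ee_pos: [0.5841, -0.2503, 0.1941]
eef_rot: [0.67, 0.743, 0.001, 0.001]
ft_force: [-6.3, 4.2, 21.5]
width: 0.0002
grip_force: 10.3
time: 31.5
ee_pos: [0.5844, -0.2504, 0.194]
eef_rot: [0.67, 0.743, 0.002, 0.002]
ft_force: [-8.2, 4.7, 29.5]
width: 0.0007
grip_force: 14.5
```

Hard stop felt: the live hook is home, with its seat at about 0.160. Next I rise, open and go to the middle of the tube.

```bash
python3 -m pendant '[[0,0,-0.004,0],[0,0,-0.015,0],[0,0,-0.025,0],[0,0,-0.03,0],[0,0,-0.015,0],[0,0,0,0],[0,0,0,0]]' 0.75 15
python3 -c "
from h import *
d((.5755,-.183,.164))"
```

```text
time: 32.08
ee_pos: [0.5835, -0.2503, 0.2791]
eef_rot: [0.67, 0.743, 0.0, 0.001]
ft_force: [-0.1, -0.2, -0.8]
width: 0.039
grip_force: 0.0
t 32.08 p [ 0.5835 -0.2503  0.2791] toolx yaw 95.9 tilt 0.09 w 0.0390 grip 0.0 F [-0.1 -0.2 -0.8] T [-0.09  0.08 -0.01]
tool shift [ 0.0678 -0.0012  0.115 ]
```

```bash
python3 -m pendant '[[0.015,0,0,0],[0.025,0,0,0],[0.02,-0.0012,0,0],[0.0078,0,0,0],[0,0,0.01,0],[0,0,0.02,0],[0,0,0.02,0],[0,0,0,0]]'
python3 -c "
from h import *
d((.5755,-.183,.164));T=cam('top');S=cam('side');print([ (o['bbox'],o['score']) for o in r.outline_of('bar_mid','side')]);print(blob(T,'r',(380,150,430,220)),blob(T,'g',(310,160,360,210)),blob(S,'r',(320,220,380,310)))"
python3 -m pendant '[[0,0,0.02,0],[0,0,0.02,0],[0,0,0.015,0],[0,0,0.008,0],[0,0,0.002,0],[0,0,0,0],[0,0,0,0]]'
python3 -m pendant '[[0,0,0,0],[0,0,0,0],[0,0,0,0],[0,0,0,0],[0,0,0,0],[0,0,0,0],[0,0,0,0],[0,0,0,0]]' 0 40
```

```text
time: 32.75
ee_pos: [0.5728, -0.1835, 0.2234]
eef_rot: [0.67, 0.742, -0.002, -0.003]
ft_force: [-0.0, 0.7, -1.0]
width: 0.0651
grip_force: 0.0
t 32.75 p [ 0.5728 -0.1835  0.2234] toolx yaw 95.8 tilt 0.39 w 0.0651 grip 0.0 F [-0.   0.7 -1. ] T [-0.08  0.13  0.  ]
tool shift [0.0002 0.0032 0.0594]
[([335.4, 267.1, 54.3, 63.6], 0.96), ([165.1, 169.6, 93.2, 51.5], 0.8)]
[] [] [([349.9, 271.3], 208)]
time: 33.48
ee_pos: [0.5757, -0.1831, 0.1647]
eef_rot: [0.67, 0.743, 0.0, 0.001]
ft_force: [0.1, 0.0, 0.3]
width: 0.0652
grip_force: 0.0
time: 34.15
ee_pos: [0.5751, -0.1827, 0.1635]
eef_rot: [0.67, 0.743, 0.0, 0.0]
ft_force: [-0.2, -0.6, 1.4]
width: 0.0231
grip_force: 40.0
```

```bash
python3 -m pendant '[[0,0,-0.004,0],[0,0,-0.005,0],[0,0,-0.005,0],[0,0,-0.004,0],[0,0,-0.002,0],[0,0,0,0],[0,0,0,0]]' 0 45
python3 -m pendant '[[0,0,-0.002,0],[0,0,-0.001,0],[0,0,0,0]]'
python3 -m pendant '[[0,0,-0.001,0],[0,0,0,0],[0,0,0,0]]'
python3 -m pendant '[[0,0,-0.001,0],[0,0,0,0],[0,0,0,0]]'
```

```text
time: 34.73
ee_pos: [0.5751, -0.1828, 0.1835]
eef_rot: [0.67, 0.743, 0.0, 0.0]
ft_force: [0.7, -0.4, -3.3]
width: 0.0226
grip_force: 45.0
time: 34.98
ee_pos: [0.5749, -0.1829, 0.1865]
eef_rot: [0.67, 0.742, -0.0, -0.0]
ft_force: [0.0, -2.2, -3.4]
width: 0.023
grip_force: 45.0
time: 35.23
ee_pos: [0.5749, -0.1828, 0.1874]
eef_rot: [0.67, 0.743, -0.0, -0.0]
ft_force: [0.2, -2.0, -5.0]
width: 0.0229
grip_force: 45.0
time: 35.48
ee_pos: [0.575, -0.1828, 0.1885]
eef_rot: [0.67, 0.743, 0.0, 0.0]
ft_force: [0.2, -2.3, -3.1]
width: 0.023
grip_force: 45.0
```

```bash
python3 -m pendant '[[-0.001,0,-0.0005,0],[0,0,0,0]]'
python3 -m pendant '[[-0.0005,0,-0.001,0],[0,0,0,0]]'
python3 -m pendant '[[0,0,-0.001,0],[0,0,0,0]]'
python3 -m pendant '[[0,0,-0.0005,0],[0,0,0,0]]'
```

```text
time: 35.65
ee_pos: [0.5752, -0.1833, 0.189]
eef_rot: [0.67, 0.743, 0.0, -0.0]
ft_force: [-0.1, -0.0, -3.0]
width: 0.023
grip_force: 45.0
time: 35.82
ee_pos: [0.5753, -0.1838, 0.1901]
eef_rot: [0.67, 0.743, 0.0, -0.0]
ft_force: [0.3, -0.5, -3.1]
width: 0.023
grip_force: 45.0
time: 35.98
ee_pos: [0.575, -0.1839, 0.1903]
eef_rot: [0.67, 0.743, -0.0, -0.0]
ft_force: [1.2, 1.1, -9.5]
width: 0.0225
grip_force: 45.0
time: 36.15
ee_pos: [0.5749, -0.1839, 0.1904]
eef_rot: [0.67, 0.743, -0.0, -0.001]
ft_force: [4.1, 0.2, -15.6]
width: 0.0229
grip_force: 45.0
```

```bash
python3 -m pendant '[[0,0,-0.0005,0],[0,0,0,0]]'; python3 -c "
from h import *
st()"
```

```text
time: 36.32
ee_pos: [0.5748, -0.1839, 0.1906]
eef_rot: [0.67, 0.743, -0.0, -0.001]
ft_force: [5.6, -2.2, -21.5]
width: 0.0227
grip_force: 44.9
t 36.32 p [ 0.5748 -0.1839  0.1906] toolx yaw 95.9 tilt 0.09 w 0.0227 grip 44.9 F [  5.6  -2.2 -21.5] T [-0.2  -1.23  0.02]
```

```bash
python3 -m pendant '[[0,0,0,0],[0,0,0,0],[0,0,0,0],[0,0,0,0]]'; python3 -m pendant '[[0,0,0,0],[0,0,0,0],[0,0,0,0],[0,0,0,0]]'; python3 -m pendant '[[0,0,0,0],[0,0,0,0],[0,0,0,0],[0,0,0,0],[0,0,0,0],[0,0,0,0]]'
```

```text
time: 36.65
ee_pos: [0.5748, -0.1838, 0.1906]
eef_rot: [0.67, 0.743, -0.0, -0.001]
ft_force: [4.9, 0.4, -21.1]
width: 0.0228
grip_force: 44.9
time: 36.98
ee_pos: [0.5748, -0.1838, 0.1906]
eef_rot: [0.67, 0.743, -0.0, -0.001]
ft_force: [5.7, -1.6, -21.3]
width: 0.023
grip_force: 44.9
time: 37.48
ee_pos: [0.5748, -0.1838, 0.1906]
eef_rot: [0.67, 0.743, -0.0, -0.001]
ft_force: [5.2, -1.4, -20.6]
width: 0.0228
grip_force: 44.9
```

The pull held for more than 1 s at about 18 N net. Now lower it home gently.

```bash
python3 -m pendant '[[0,0,0.002,0],[0,0,0.003,0],[0,0,0.005,0],[0,0,0.005,0],[0,0,0.005,0],[0,0,0.003,0],[0,0,0,0],[0,0,0,0]]'
python3 -m pendant '[[0,0,0.002,0],[0,0,0,0],[0,0,0,0]]'
python3 -m pendant '[[0,0,0.001,0],[0,0,0,0],[0,0,0,0]]'
python3 -m pendant '[[0,0,0.001,0],[0,0,0,0],[0,0,0,0]]'
```

```text
time: 38.15
ee_pos: [0.5751, -0.1842, 0.1688]
eef_rot: [0.67, 0.743, -0.0, -0.0]
ft_force: [-0.5, 0.2, -2.8]
width: 0.0228
grip_force: 45.0
time: 38.4
ee_pos: [0.5752, -0.1842, 0.1669]
eef_rot: [0.67, 0.743, 0.0, -0.0]
ft_force: [0.9, -0.8, -4.1]
width: 0.023
grip_force: 45.0
time: 38.65
ee_pos: [0.5752, -0.1842, 0.1659]
eef_rot: [0.67, 0.743, 0.0, -0.0]
ft_force: [0.3, 0.5, -4.0]
width: 0.0228
grip_force: 45.0
time: 38.9
ee_pos: [0.5751, -0.1842, 0.1649]
eef_rot: [0.67, 0.743, 0.0, -0.0]
ft_force: [0.8, -0.6, -3.3]
width: 0.023
grip_force: 45.0
```

```bash
python3 -m pendant '[[0,0,0.001,0],[0,0,0,0],[0,0,0,0]]'
python3 -m pendant '[[0,0,0.001,0],[0,0,0,0],[0,0,0,0]]'
```

```text
time: 39.15
ee_pos: [0.5751, -0.1842, 0.1639]
eef_rot: [0.67, 0.743, 0.0, -0.0]
ft_force: [0.1, 0.3, -3.1]
width: 0.0228
grip_force: 45.0
time: 39.4
ee_pos: [0.5754, -0.1843, 0.1634]
eef_rot: [0.67, 0.743, 0.0, 0.0]
ft_force: [-1.1, -0.3, 2.4]
width: 0.0228
grip_force: 45.0
```

```bash
python3 -m pendant '[[0,0,0,0],[0,0,0,0],[0,0,0,0]]' 0 3
python3 -m pendant '[[0,0,0,0],[0,0,0,0],[0,0,0,0],[0,0,0,0],[0,0,0,0],[0,0,0,0],[0,0,0,0],[0,0,0,0]]' 0.8 10
python3 -m pendant '[[0,0,-0.01,0],[0,0,-0.02,0],[0,0,-0.03,0],[0,0,-0.03,0],[0,0,-0.02,0],[0,0,-0.005,0],[0,0,0,0],[0,0,0,0]]'
python3 -m pendant '[[0,-0.02,-0.01,0],[0,-0.03,0,0],[0,-0.035,0,0],[0,-0.035,0,0],[0,-0.03,0,0],[0,-0.02,0,0],[0,0,0,0],[0,0,0,0]]'
python3 - <<'E'
from h import *
T=cam('top');S=cam('side');st()
print(blob(T,'r',(380,150,430,220),8),blob(T,'g',(310,160,360,210),8),blob(S,'r',(320,220,380,310)),blob(S,'g',(290,200,340,260),8))
for P in ((.567,-.104,.187),(.584,-.263,.183)): print(proj(T,P),proj(S,P))
E
```

```text
time: 39.65
ee_pos: [0.5755, -0.1843, 0.1633]
eef_rot: [0.67, 0.743, 0.0, 0.0]
ft_force: [-1.2, 0.4, 3.4]
width: 0.024
grip_force: 3.0
time: 40.32
ee_pos: [0.5751, -0.1842, 0.1629]
eef_rot: [0.67, 0.743, 0.0, -0.0]
ft_force: [-0.1, 0.4, 0.3]
width: 0.0664
grip_force: 0.0
time: 40.98
ee_pos: [0.575, -0.1841, 0.2776]
eef_rot: [0.67, 0.743, 0.0, -0.0]
ft_force: [0.5, 0.0, -0.5]
width: 0.07
grip_force: 0.0
time: 41.65
ee_pos: [0.4052, -0.2015, 0.2872]
eef_rot: [0.67, 0.742, 0.0, -0.001]
ft_force: [0.5, -0.2, -0.4]
width: 0.0696
grip_force: 0.0
t 41.75 p [ 0.4064 -0.2012  0.2872] toolx yaw 95.9 tilt 0.06 w 0.0695 grip 0.0 F [-0.1 -0.6  0. ] T [-0.06  0.01  0.02]
[([401.2, 182.8], 171)] [([336.6, 187.2], 101)] [([349.2, 272.6], 200), ([340.3, 294.2], 18)] [([313.5, 220.2], 117)]
[[337.49392035 186.66185691]] [[315.28206639 220.56753222]]
[[404.60657617 181.57041   ]] [[352.23127972 274.2504105 ]]
```

Both pads are within a few pixels of where they should be for a bar that is home. Handing in.

```bash
python3 -c "
from h import *
T=cam('top');S=cam('side')
print(tri([T,S],[(401.2,182.8),(349.2,272.6)]),tri([T,S],[(336.6,187.2),(313.5,220.2)]))
print(r.close_job())"
```

```text
[ 0.58131367 -0.25562992  0.18016284] [ 0.56459689 -0.10168779  0.18713818]
the job is handed in; nothing more can be done
None
```

The job is handed in: by force readings and a final camera check, the shorting bar is clipped home on both stirrups, earth end first, after a pull of about 18 N net held for over 1 s; the hand-in gave no verdict.

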